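# Clear the glue jar off the jig and fit the drilling template

## Robot

A 6-joint arm with a two-finger parallel gripper is mounted at the origin on the work surface. World frame = base frame: x ahead of the robot, y to its left, z up, the work surface at z = 0. Lengths are in m, angles in degrees, forces in N, time in s.
With the tool pointing down it reaches from about 0.4 to 0.825 m from the base axis. Payload 7 kg.
Tool frame: the origin (TCP) lies at the very end of the fingers, on their centre line; the grasp point (between the pads) lies 19 mm behind it (ctrl.hold_point_z is the distance from the TCP to the grasp point, in m); z points along the fingers, y is the line along which they close (so a half turn about z gives the same grasp; the last joint's range is limited). The gripper opens to 88 mm and grips with 3 to 60 N. Pads are 19 mm wide; open, the fingers measure 130 mm over their backs; the gripper's body (78 mm by 193 mm) begins 47 mm behind the grasp point.
Start: joints at [92.023, 20.546, 0.682, 0, -70.136, -16.507], TCP at [0.169, 0.654, 0.227] pointing down, gripper open.
Joint ranges: [-176.03, 176.03], [-82.01, 121.73], [-58.28, 71.71], [-173.87, 95.51], [-174.79, -0.11], [-173.66, 173.66]. Speed limits (degrees/s): [136.94, 136.94, 172.46, 180, 180, 180].

## Interface

Orientations are given as [roll, pitch, yaw] about the fixed x, y, z axes, in that order (R = Rz(yaw) Ry(pitch) Rx(roll)).
In Python, from plant import sensors, viewer, workorder, ctrl gives the robot as it stands.
- The arm moves only by the shell command python3 -m pendant 'ROWS'. ROWS is JSON, a list of rows, each a list of 3 entries, a list of its own where there are three numbers: the opening, from -1 (shut) to 1 (fully open), so that 0 is half open, then the shift along the tool's x, y, z in m, then the turn, a rotation vector about the tool's x, y, z in degrees. A call has 1 to 10 rows; each row is the pose to reach, as a shift and turn from the pose commanded when the call began, along the tool's axes at that moment; what a row does not reach only later rows make up. A row lasts 1/12 s, in which the tool goes at most 41.7 mm and 7.16 degrees, less where a joint would pass 70% of its speed; a pose out of reach is approached as far as the arm can. A call with a gripper value outside its range is refused whole. The fingers move at their own pace and stop on an object; the grip force is fixed at half the most. Time passes only in rows, so rows that repeat a pose let the fingers close. It gives the time, the measured TCP pose, the force, the opening and the grip force at its end, in the units of the state.
- sensors.get_obs(): the state, without advancing time (a new reading comes with each control period).
- viewer.snapshot(name): name is "scene" or "top" or "wrist"; returns the picture (384x512x3 uint8, red, green, blue); there is no depth.
- viewer.camera_params(name): a dict with "fx", "fy", "cx", "cy" (pixels), "extrinsics" (4x4, takes a point from world to camera coordinates). Camera axes: x right, y up, looking along -z (the intrinsics and any distortion apply to the point x, -y, -z); pixel columns grow to the right and rows downward; lengths in m; the calibration is good to about 2 mm. A picture is of the moment at which its call begins: read the wrist's pose just before it. camera_params takes no time and is no camera call; for the wrist camera it gives the pose at the moment of the call.
- workorder.close_job(): hands the job in; it is judged then, once.
The state is a dict: "clock": time; "joint_pos": joint angles; "qvel": joint speeds; "tau": joint torques, N m; "tool_pos": TCP position; "orientation": TCP orientation; "force": force on the tool from outside, world axes, zero at the start; "moment": the same for the moment, N m; "opening": finger opening in m; "gripper_force": force on a finger pad.
Only numpy, scipy, OpenCV 4.12 (cv2) and the standard library are available. Lean on these libraries where they do the work, as an engineer would, in place of code of your own. Each camera call takes 0.05 s, during which the arm holds its last target. There are 200 camera calls.

## Task

Someone left the glue jar standing under the rail of the drilling jig, where the template has to go: first take it out, keeping it upright, and stand it gently in the shallow wooden tray. Then bring the grey template by its handle, slide it in under the rail with the handle on the side away from the rail, and let its two holes drop over the two steel pins until it lies flat on the jig board. Leave both things released, and leave the other things on the bench where they are.

Things in the scene. Friction and masses are not known exactly. Their poses are not given: they have to be found in the camera images.
- jig: Fixed drilling jig: dark wooden board 220 (x) by 280 (y) by 18 mm thick, lying on the bench. Origin at the centre of its underside; z up, +x points away from the robot, towards the rail. Two posts, 22 by 20 mm, stand at x = +65, y = +-125 mm, their tops 243 mm above the bench, and carry the rail. Turned up to 0.2 rad either way.
- pin_left (a point): Foot of the left (+y) steel locating pin, on the top of the jig board (18 mm above the bench). Pin 15 mm in diameter, 16 mm high, tapered over the top 4 mm to 10 mm. In the jig frame at x = +10, y = +50 mm. Axes as the jig's.
- pin_right (a point): Foot of the right (-y) pin, the same kind; in the jig frame at x = +10, y = -50 mm.
- rail_mid (a point): Middle of the axis of the steel rail: 20 mm in diameter, 280 mm long along the jig's y, at jig x = +65 mm, axis 225 mm above the bench. It stands over the jar, so a hand pointing straight down would strike it: lean the hand back towards the jig's -x side.
- jar_centre (a point): Centre, half-way up, of the closed white glue jar with a lid: 54 mm in diameter, 100 mm tall, about 0.3 kg, standing on the jig board under the rail. z up along the jar.
- tray: Fixed shallow plywood tray, 180 (x) by 160 (y) mm outside, walls 6 mm thick and 22 mm high, floor 6 mm thick. Origin at the centre of the underside, on the bench. It and the template lie on either side of the jig and may be swapped.
- template: Loose grey template plate 170 (x) by 150 (y) by 9 mm with a wooden bar handle, about 0.3 kg, lying flat on the bench. Origin at the centre of its underside, z up; the handle lies towards its -x edge. Two through holes 20 mm in diameter at x = -5, y = +50 and -50 mm. Seated, its x points as the jig's x, origin at jig x = +15, y = 0.
- handle (a point): Centre of the template's bar handle: 80 mm long along the template's x, 26 mm thick (y), standing 42 mm high on the plate (from 9 to 51 mm above the plate's underside). This point is at template x = -40, y = 0, 30 mm above the plate's underside.
- hole_left (a point): Centre of the template's left (+y) hole, at the plate's underside.
- hole_right (a point): Centre of the template's right (-y) hole, at the plate's underside.
- bottle: Bystander: green bottle, 60 mm in diameter, 170 mm tall, upright; origin at the centre of its foot. Leave alone.
- mug: Bystander: white mug, 76 mm wide, 90 mm tall; origin at the centre of its foot. Leave alone.
- mallet: Bystander: hammer lying to the right. Leave alone.
- offcut: Bystander: wooden offcut 110 by 60 by 35 mm; origin at the centre of its underside. Leave alone.
- tin: Bystander: low steel tin, 80 mm in diameter, 60 mm tall; origin at the centre of its foot. Leave alone.
Mind the look-alikes: they are no part of the job. Leave any red look-alike of the part that bears jar_centre alone.

How it is judged (in metres and radians):
On the way, in this order (a step that is already met when the one before it is completed fails the run):
1. the glue jar stands upright in the tray, released (x of jar_centre in the frame of tray between -0.07 and 0.07 m and y of jar_centre in the frame of tray between -0.06 and 0.06 m and z of jar_centre in the frame of tray below 0.062 m and angle between jar_centre's own z axis and vertical below 0.15 rad and contact force between the fingers and jar below 0.1 N), for 0.2 s.
2. the template lies flat on the jig board with both holes over the pins (distance between hole_left and pin_left below 0.005 m and distance between hole_right and pin_right below 0.005 m), for 0.2 s.
At the end, for the whole second after the job is handed in: The jar stands upright (within 0.15 rad) on the tray's floor inside its walls; the template lies on the jig board, handle away from the rail, each hole's lower centre within 5 mm of its own pin's foot; both released and at rest (all of step 1 and all of step 2 and contact force between the fingers and template below 0.1 N and linear speed of each of template, jar below 0.02 m/s); the robot touches nothing.
It fails at once if the jar is tipped (more than 0.6 rad) (angle between jar_centre's own z axis and vertical above 0.6 rad).
It fails at once if the jar is slammed or dropped into the tray (over 60 N) (contact force between jar and tray above 60 N).
It fails at once if a bystander is moved by more than 40 mm (distance of any of bottle, mug, mallet, offcut, tin from where it was at the start of the episode above 0.04 m).
It also fails if it takes over 72 s, if anything falls off the work surface, if the arm or the gripper's body presses on something with over 40 N, if the wrist force passes 120 N, or if a joint passes its speed limit or range.

## Working session

There is one attempt and no reset: what is moved stays moved. The work goes in short steps, Python scripts to look and compute and a shell command to move; the robot and the scene stay as the last step left them, time stands still between calls to the robot, and variables do not carry over. Pictures are saved under pics/ and viewed, at most 10 in all, crops included, and the job is handed in when it is done.

```bash
ls; mkdir -p pics
python3 - <<'E'
from plant import sensors, viewer, ctrl
import cv2,numpy as np
o=sensors.get_obs();print(o, ctrl.hold_point_z)
for n in("scene","top"):
    p=viewer.camera_params(n);print(n,{k:np.round(v,4).tolist() if hasattr(v,'__len__') else v for k,v in p.items()})
    im=viewer.snapshot(n);cv2.imwrite(f"pics/{n}0.png",cv2.resize(im[:,:,::-1],(800,600),interpolation=cv2.INTER_CUBIC)); np.save(f"pics/{n}0.npy",im)
E
```

```text
pics
{'clock': 0.0, 'joint_pos': array([ 9.20213801e+01,  2.05912882e+01,  6.34436684e-01, -1.97288555e-02,
       -7.01354334e+01, -1.65060132e+01]), 'qvel': array([-0.00643675, -0.04292252, -0.08987966,  0.02830459,  0.02693352,
        0.00253269]), 'tau': array([-9.85442566e-04, -5.82706618e+01,  2.93063271e+01,  6.99747115e+00,
        6.99141747e-03, -1.60666855e-04]), 'tool_pos': array([0.1687472 , 0.65307016, 0.22563061]), 'orientation': array([ 1.79906248e+02, -8.43998455e-03, -1.44913449e+01]), 'force': array([ 0.1609692 , -0.04627239, -0.2386419 ]), 'moment': array([ 0.01175483,  0.04279223, -0.01295455]), 'gripper_force': 0.0, 'opening': 0.08785651074445314} 0.0188
scene {'fx': 454.73196996482346, 'fy': 454.73196996482346, 'cx': 252.43338735862022, 'cy': 194.65263852615627, 'extrinsics': [[0.0297, 0.9994, 0.0169, 0.0366], [-0.5677, 0.003, 0.8233, 0.2032], [0.8227, -0.0341, 0.5674, -2.0287], [0.0, 0.0, 0.0, 1.0]]}
top {'fx': 446.87975159469204, 'fy': 446.87975159469204, 'cx': 255.9320712711383, 'cy': 191.34708254175143, 'extrinsics': [[0.0169, -0.9999, -0.0036, -0.0443], [0.997, 0.0166, 0.0761, -0.5776], [-0.076, -0.0049, 0.9971, -1.5489], [0.0, 0.0, 0.0, 1.0]]}
```

View pics/scene0.png

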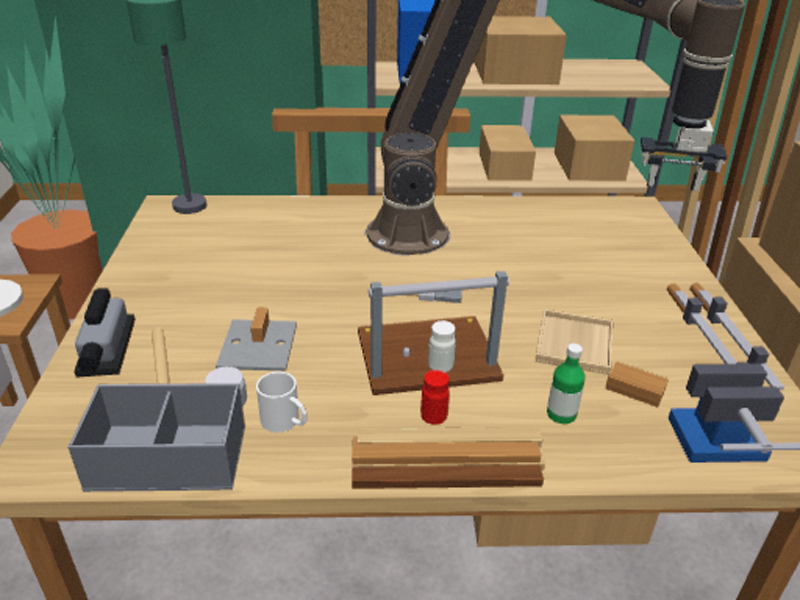

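View pics/top0.png

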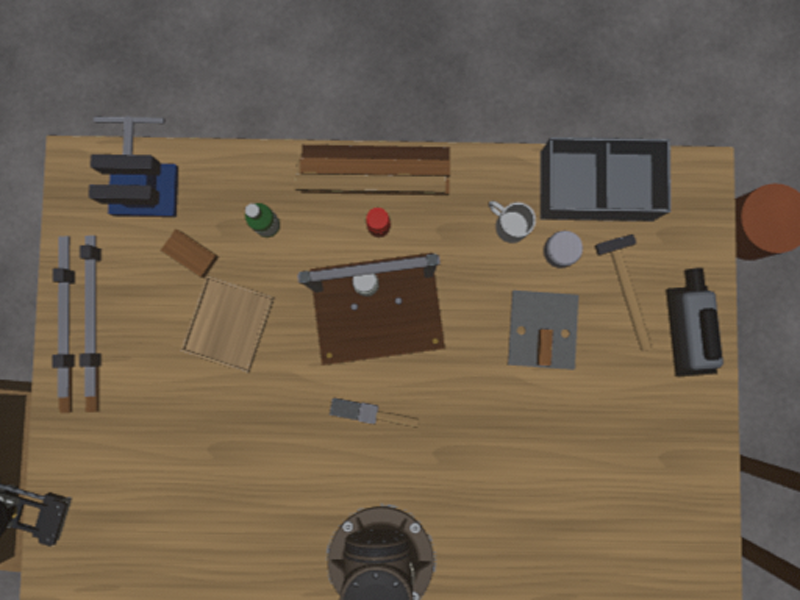

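The scene view shows the candidates at 800x600: a white jar at (442,348) under the rail, a red look-alike at (435,398), and the mug at (278,402). In the top view, the white lid is at (366,282) and the red one at (377,221). I choose the white jar. Also in the top view, the tray is at (228,324), the template at (543,330) with its handle at (545,347), and the pins at (354,307) and (398,300).

```bash
cat > h.py <<'E'
import numpy as np, cv2
from scipy.spatial.transform import Rotation as R
from plant import sensors, viewer, ctrl
def ray(n,px,z,p=None):
    p=p or viewer.camera_params(n);E=np.array(p["extrinsics"])
    d=np.array([(px[0]-p["cx"])/p["fx"],-(px[1]-p["cy"])/p["fy"],-1.])
    c=-E[:3,:3].T@E[:3,3];d=E[:3,:3].T@d
    return c+d*(z-c[2])/d[2]
def proj(n,X,p=None):
    p=p or viewer.camera_params(n);E=np.array(p["extrinsics"]);c=E[:3,:3]@X+E[:3,3]
    return np.array([p["cx"]+p["fx"]*c[0]/-c[2],p["cy"]-p["fy"]*c[1]/-c[2]])
def pose():
    o=sensors.get_obs();return o["tool_pos"],R.from_euler("xyz",o["orientation"],degrees=True),o
def go(pos,Rt):
    """shift and rotvec in tool axes towards TCP pos, rotation Rt"""
    p,r,o=pose();s=r.inv().apply(np.array(pos)-p);t=(r.inv()*Rt).as_rotvec(degrees=True)
    print("shift",s.round(4).tolist(),"turn",t.round(2).tolist(),"rows>=",max(np.linalg.norm(s)/.0417,np.linalg.norm(t)/7.16).round(1))
def tool(zdir,ydir):
    z=np.array(zdir,float);z/=np.linalg.norm(z);y=np.array(ydir,float);y-=z*(y@z);y/=np.linalg.norm(y)
    return R.from_matrix(np.c_[np.cross(y,z),y,z])
E
python3 - <<'E'
from h import *
k=512/800
P=lambda u,v,z:ray("top",((u+.5)*k-.5,(v+.5)*k-.5),z)
for n,l,z in(("board fl fr",[(321,364),(445,348)],.018),("pins L R",[(354,307),(398,300)],.034),("tray",[(207,278),(274,296),(250,370),(183,349)],.022),
 ("tmpl",[(512,291),(578,294),(575,368),(508,366)],.009),("holes",[(521,330),(565,333)],.009),("handle",[(545,330),(545,364)],.051),("jar",[(366,282)],.118),("rail",[(310,274),(430,264)],.235)):
    q=np.array([P(u,v,z) for u,v in l]);print(n,q.round(4).tolist(),"mean",q.mean(0).round(4))
    if len(q)==2:print("  d",np.linalg.norm(q[1]-q[0]).round(4),"ang",np.degrees(np.arctan2(*(q[0]-q[1])[[1,0]])).round(1))
a=np.load("pics/top0.npy");s=np.load("pics/scene0.npy")
c=cv2.resize(a[150:250,180:390,::-1],(798,380),interpolation=cv2.INTER_CUBIC)
d=cv2.resize(s[165:280,210:395,::-1][:70],(798,220),interpolation=cv2.INTER_CUBIC)
cv2.imwrite("pics/crop.png",np.vstack([c,d]))
E
```

```text
board fl fr [[0.4302, 0.1404, 0.018], [0.4706, -0.1369, 0.018]] mean [0.4504 0.0017 0.018 ]
  d 0.2802 ang 98.3
pins L R [[0.5583, 0.0681, 0.034], [0.5756, -0.0298, 0.034]] mean [0.567  0.0192 0.034 ]
  d 0.0994 ang 100.0
tray [[0.6191, 0.4022, 0.022], [0.5809, 0.2497, 0.022], [0.4142, 0.2982, 0.022], [0.4585, 0.45, 0.022]] mean [0.5182 0.35   0.022 ]
tmpl [[0.6023, -0.2879, 0.009], [0.5979, -0.4375, 0.009], [0.4308, -0.4303, 0.009], [0.4327, -0.2797, 0.009]] mean [ 0.5159 -0.3588  0.009 ]
holes [[0.5142, -0.3086, 0.009], [0.5091, -0.4079, 0.009]] mean [ 0.5116 -0.3583  0.009 ]
  d 0.0994 ang 87.1
handle [[0.5136, -0.3543, 0.051], [0.4391, -0.3543, 0.051]] mean [ 0.4764 -0.3543  0.051 ]
  d 0.0745 ang 0.1
jar [[0.6064, 0.0379, 0.118]] mean [0.6064 0.0379 0.118 ]
rail [[0.6085, 0.1411, 0.235], [0.632, -0.0926, 0.235]] mean [0.6202 0.0242 0.235 ]
  d 0.2348 ang 95.7
```

View pics/crop.png

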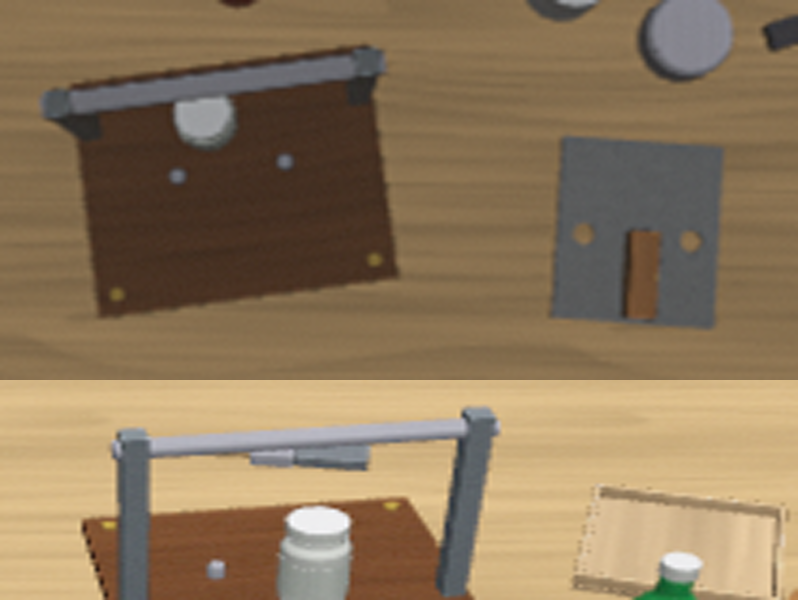

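The crop confirms the white jar under the rail, lid centre at crop (205,118) and about (318,522) in the scene part, with no red jar in it. The pins are at (177,176) and (285,161), the board corners at (98,317) and (397,276). Next I compute the jig frame, the jar position from both views, and the approach.

```bash
cat >> h.py <<'E'
yaw=np.radians(8.5); jx=np.array([np.cos(yaw),np.sin(yaw),0]); jy=np.array([-np.sin(yaw),np.cos(yaw),0]); J0=np.array([.558,.018,0])
def J(x,y,z): return J0+jx*x+jy*y+np.array([0,0,z])
def toJ(p): d=np.array(p)-J0; return np.array([d@jx,d@jy,d[2]])
def lean(head,th):  # heading deg, lean deg from vertical
    h,t=np.radians([head,th]);return tool([np.sin(t)*np.cos(h),np.sin(t)*np.sin(h),-np.cos(t)],[-np.sin(h),np.cos(h),0])
def grasp(g,Rt): go(np.array(g)-Rt.apply([0,0,-ctrl.hold_point_z]),Rt)
E
python3 - <<'E'
from h import *
s=ray("scene",(283.7,210.2),.118);t=ray("top",(205/3.8+180,118/3.8+150),.118)
print("jar scene",s,toJ(s),"top",t,toJ(t))
for n,a in(("L",50),("R",-50)):print(n,proj("top",J(10,0,0)*0+J(.01,a/1e3,.034)))
# red rejection, white lid blob in scene
print("rail in top",proj("top",J(.065,.125,.235)),proj("top",J(.065,-.125,.235)))
p,r,o=pose();print(r.as_matrix().round(2).tolist())
for c in(1,-1):
    L=lean(8.5,40); L=L if c==1 else L*R.from_euler("z",180,degrees=True)
    grasp(J(-.12,toJ(s)[1],.2),L)
E
```

```text
jar scene [0.6170628  0.04312437 0.118     ] [0.06212766 0.01611836 0.118     ] top [0.60387952 0.03822488 0.118     ] [0.048365  0.0132213 0.118    ]
L [226.15541007 195.67769467]
R [254.59157785 191.92140445]
rail in top [194.83992486 176.65861489] [276.17846543 165.94142565]
[[0.97, -0.25, -0.0], [-0.25, -0.97, -0.0], [0.0, 0.0, -1.0]]
shift [0.4301, 0.5447, 0.041] turn [54.07, -11.11, 148.52] rows>= 22.1
shift [0.4301, 0.5447, 0.041] turn [8.11, 39.46, -22.01] rows>= 16.7
```

```bash
python3 -m pendant '[[1,[0.43,0.545,0.041],[8.11,39.46,-22.01]],[1,[0.43,0.545,0.041],[8.11,39.46,-22.01]],[1,[0.43,0.545,0.041],[8.11,39.46,-22.01]],[1,[0.43,0.545,0.041],[8.11,39.46,-22.01]],[1,[0.43,0.545,0.041],[8.11,39.46,-22.01]],[1,[0.43,0.545,0.041],[8.11,39.46,-22.01]],[1,[0.43,0.545,0.041],[8.11,39.46,-22.01]],[1,[0.43,0.545,0.041],[8.11,39.46,-22.01]],[1,[0.43,0.545,0.041],[8.11,39.46,-22.01]],[1,[0.43,0.545,0.041],[8.11,39.46,-22.01]]]'
python3 - <<'E'
from h import *
print(pose()[2]["joint_pos"].round(1))
grasp(J(-.12,.016,.2),lean(8.5,40)*R.from_euler("z",180,degrees=True))
E
```

```text
clock: 0.93
tool_pos: [0.3318, 0.3241, 0.2682]
orientation: [179.1, -38.6, 8.5]
force: [0.6, 1.4, 1.2]
opening: 0.0874
gripper_force: 0.0
[ 95.9 -14.4 -58.2  48.3 -56.6 -29.1]
shift [0.0038, 0.3183, 0.1139] turn [0.95, 1.45, -0.01] rows>= 8.1
```

Run:
```python
from h import *
grasp(J(-.015,.016,.11),lean(8.5,52)*R.from_euler("z",180,degrees=True))
```

```text
shift [0.0337, 0.3161, 0.2491] turn [0.95, 13.45, 0.09] rows>= 9.7
```

```bash
python3 -m pendant '[[1,[0.03,0.316,0.249],[0.95,13.45,0.09]],[1,[0.03,0.316,0.249],[0.95,13.45,0.09]],[1,[0.034,0.316,0.249],[0.95,13.45,0.09]],[1,[0.034,0.316,0.249],[0.95,13.45,0.09]],[1,[0.034,0.316,0.249],[0.95,13.45,0.09]],[1,[0.034,0.316,0.249],[0.95,13.45,0.09]],[1,[0.034,0.316,0.249],[0.95,13.45,0.09]],[1,[0.034,0.316,0.249],[0.95,13.45,0.09]],[1,[0.034,0.316,0.249],[0.95,13.45,0.09]],[1,[0.034,0.316,0.249],[0.95,13.45,0.09]]]'
python3 - <<'E'
from h import *
print(pose()[2]["joint_pos"].round(1))
grasp(J(-.015,.016,.11),lean(8.5,52)*R.from_euler("z",180,degrees=True))
E
```

```text
clock: 1.77
tool_pos: [0.5387, 0.238, 0.3561]
orientation: [179.6, -50.3, 8.3]
force: [0.5, 1.7, 1.6]
opening: 0.0878
gripper_force: 0.0
[ 38.2 -14.1 -58.2  90.5 -23.  -20.7]
shift [-0.2066, 0.2032, 0.1561] turn [0.6, 1.66, -0.12] rows>= 7.9
```

```bash
cat > fk.py <<'E'
import numpy as np
from scipy.optimize import least_squares
from scipy.spatial.transform import Rotation as R
D=[([92.0213801,20.5912882,.634436684,-.0197288555,-70.1354334,-16.5060132],[.1687472,.65307016,.22563061],[179.906248,-.00843998455,-14.4913449]),
([95.9,-14.4,-58.2,48.3,-56.6,-29.1],[.3318,.3241,.2682],[179.1,-38.6,8.5]),
([38.2,-14.1,-58.2,90.5,-23.,-20.7],[.5387,.238,.3561],[179.6,-50.3,8.3])]
def fk(q,v,s4=1,s6=1):
    o1,o6,h,a1,d,L2,b,c,L6,dx=v
    q=np.radians(q)
    A=R.from_euler("z",q[0]-o1);B=A*R.from_euler("y",q[1]);C=A*R.from_euler("y",q[1]-q[2])
    W=C*R.from_euler("x",s4*q[3])*R.from_euler("y",-q[4])
    # tool: z along W.x
    T=W*R.from_euler("x",s6*(q[5]-o6))*R.from_matrix(np.array([[0,0,1],[0,1.,0],[-1,0,0]]))*R.from_euler("z",90,degrees=True)
    p=A.apply([a1,d,0])+[0,0,h]+B.apply([0,0,L2])+C.apply([b,0,c])+W.apply([L6,0,dx])
    return p,T
if __name__=="__main__":
  for s4 in(1,-1):
   for s6 in(1,-1):
    for o in(0,.288):
     def f(v):
        r=[]
        for q,p,e in D:
            P,T=fk(q,v,s4,s6);r+=list(P-p)+list((T.inv()*R.from_euler("xyz",e,degrees=True)).as_rotvec()*.3)
        return np.r_[r,1e-3*(v-x0)]
     for x0 in([o,o,.3,.0,0,.4,.4,.0,.25,0],[o,o+np.pi,.3,.0,0,.4,.4,.0,.25,0]):
      x0=np.array(x0);s=least_squares(f,x0);print(s4,s6,round(s.cost*1e6,2),s.x.round(3).tolist())
E
python3 fk.py
```

```text
1 1 717297.38 [1.245, 0.883, -28.988, -0.397, 0.52, 12.033, -8.921, 15.152, -0.662, -0.234]
1 1 168541.7 [2.287, 5.857, 34.751, 2.166, 0.614, -14.967, 9.714, -18.538, -0.224, 0.013]
1 1 717296.85 [1.245, 0.883, -28.987, -0.397, 0.52, 12.032, -8.92, 15.151, -0.662, -0.234]
1 1 168540.34 [2.287, 5.857, 34.751, 2.166, 0.614, -14.967, 9.714, -18.538, -0.224, 0.013]
1 -1 625283.72 [1.283, -1.671, -26.931, -0.302, 0.535, 11.153, -8.323, 14.06, -0.658, -0.229]
1 -1 474295.02 [-0.963, 4.716, -19.71, -1.172, -0.651, 8.895, -5.792, 10.664, 0.391, 0.061]
1 -1 181419.66 [2.309, -0.364, 35.991, 2.209, 0.608, -15.487, 10.08, -19.191, -0.21, 0.02]
1 -1 474294.93 [-0.963, 4.716, -19.711, -1.172, -0.651, 8.895, -5.792, 10.664, 0.391, 0.061]
-1 1 5020.37 [0.012, 2.379, -18.821, -0.79, -0.176, 8.545, -5.625, 10.206, 0.466, 0.238]
-1 1 5017.83 [0.012, 2.38, -18.819, -0.79, -0.176, 8.545, -5.624, 10.205, 0.466, 0.238]
-1 1 5019.76 [0.012, 2.379, -18.82, -0.79, -0.176, 8.545, -5.625, 10.206, 0.466, 0.238]
-1 1 5018.12 [0.012, 2.38, -18.818, -0.79, -0.176, 8.545, -5.624, 10.205, 0.466, 0.238]
-1 -1 438.89 [0.04, 3.11, -16.555, -0.674, -0.159, 7.592, -4.956, 9.005, 0.482, 0.243]
-1 -1 434.06 [0.04, 3.11, -16.557, -0.674, -0.159, 7.593, -4.957, 9.006, 0.482, 0.243]
-1 -1 438.07 [0.04, 3.11, -16.555, -0.674, -0.159, 7.592, -4.956, 9.005, 0.482, 0.243]
-1 -1 434.14 [0.04, 3.11, -16.557, -0.674, -0.159, 7.593, -4.957, 9.006, 0.482, 0.243]
```

Run:
```python
from h import *
o=pose()[2];print([o[k].tolist() for k in("joint_pos","tool_pos","orientation")])
go([.50,.06,.38],lean(8.5,10)*R.from_euler("z",180,degrees=True))
```

```text
[[38.158319390272624, -14.119558944972901, -58.2140983148332, 90.52232200690622, -22.956139790176465, -20.749874930340965], [0.538674311218085, 0.23797502045171598, 0.35611597010612006], [179.55164012115557, -50.34211985397977, 8.304252227638163]]
shift [-0.0224, 0.171, -0.0632] turn [0.53, -40.34, -0.33] rows>= 5.6
```

```bash
for i in 1; do python3 -m pendant '[[1,[-0.022,0.171,-0.063],[0.5,-40.3,-0.3]],[1,[-0.022,0.171,-0.063],[0.5,-40.3,-0.3]],[1,[-0.022,0.171,-0.063],[0.5,-40.3,-0.3]]]'; done
cat > rec.py <<'E'
from plant import sensors
o=sensors.get_obs();print([o[k].round(3+(k=="tool_pos")).tolist() for k in("joint_pos","tool_pos","orientation")])
E
python3 rec.py;  python3 - <<'E'
from h import *
go([.50,.06,.38],lean(8.5,10)*R.from_euler("z",180,degrees=True))
E
```

```text
clock: 2.02
tool_pos: [0.5485, 0.1762, 0.3836]
orientation: [178.4, -45.0, 6.8]
force: [2.0, -0.8, 2.0]
opening: 0.0877
gripper_force: 0.0
[[46.915, -16.377, -50.527, 58.467, -33.952, 5.257], [0.5485, 0.1762, 0.3836], [178.436, -44.957, 6.794]]
shift [-0.0464, 0.1107, -0.0382] turn [2.31, -34.93, -2.01] rows>= 4.9
```

```bash
python3 -m pendant '[[1,[-0.046,0.111,-0.038],[2.3,-35,-2]],[1,[-0.046,0.111,-0.038],[2.3,-35,-2]],[1,[-0.046,0.111,-0.038],[2.3,-35,-2]],[1,[-0.046,0.111,-0.038],[2.3,-35,-2]],[1,[-0.046,0.111,-0.038],[2.3,-35,-2]],[1,[-0.046,0.111,-0.038],[2.3,-35,-2]],[1,[-0.046,0.111,-0.038],[2.3,-35,-2]],[1,[-0.046,0.111,-0.038],[2.3,-35,-2]]]'
python3 rec.py
```

```text
clock: 2.68
tool_pos: [0.5024, 0.0654, 0.3804]
orientation: [-179.9, -9.9, 8.8]
force: [1.1, 0.6, 0.2]
opening: 0.0874
gripper_force: 0.0
[[32.779, -6.081, -13.235, 4.063, -73.761, 65.209], [0.5024, 0.0654, 0.3804], [-179.879, -9.915, 8.804]]
```

```bash
cat > fit.py <<'E'
import fk,numpy as np,json
from fk import *
D=[D[0],D[1],([38.158,-14.1196,-58.2141,90.5223,-22.956,-20.750],[.53867,.23798,.35612],[179.5516,-50.342,8.304]),
([46.915,-16.377,-50.527,58.467,-33.952,5.257],[.5485,.1762,.3836],[178.436,-44.957,6.794]),
([32.779,-6.081,-13.235,4.063,-73.761,65.209],[.5024,.0654,.3804],[-179.879,-9.915,8.804])]
x0=np.array([0,np.pi,.3,0,-.2,.4,.4,0,.25,0])
w=[1,.3,1,1,1]
def f(v):
    r=[]
    for k,(q,p,e) in zip(w,D):
        P,T=fk(q,v,-1,-1);r+=list(k*(P-p))+list(k*(T.inv()*R.from_euler("xyz",e,degrees=True)).as_rotvec()*.3)
    return np.r_[r,1e-3*(v-x0)]
fk=fk.fk
s=least_squares(f,x0);print(s.x.round(4).tolist());print(s.fun[:30].reshape(5,6).round(4))
json.dump(s.x.tolist(),open("v.json","w"))
E
python3 fit.py
```

```text
Traceback (most recent call last):
  File "fit.py", line 13, in <module>
    fk=fk.fk
       ^^^^^
AttributeError: 'function' object has no attribute 'fk'
```

```bash
sed -i '/^fk=fk.fk/d' fit.py; python3 fit.py
```

```text
[0.0406, 3.1078, 0.1695, 0.0656, -0.1565, 0.5763, 0.0909, 0.1529, 0.5735, 0.2557]
[[-0.0089  0.0067  0.0221  0.      0.     -0.002 ]
 [ 0.0169  0.0062 -0.0065  0.0022  0.0001  0.0002]
 [-0.0101 -0.0349 -0.0181  0.0094  0.0002  0.0024]
 [ 0.0137  0.0287  0.0202  0.0086  0.0004  0.0015]
 [-0.012   0.002  -0.0223  0.0021  0.     -0.0019]]
```

```bash
sed -i 's/L6,dx=v/L6,dx,e,dy,m=v/; s/B.apply(\[0,0,L2\])/B.apply([e,0,L2])/; s/W.apply(\[L6,0,dx\])/(C*R.from_euler("x",s4*q[3])).apply([0,0,m])+W.apply([L6,dy,dx])/' fk.py
sed -i 's/.25,0\])$/.25,0,0,0,0])/' fit.py; python3 fit.py
```

```text
[0.0001, 3.1415, 0.1996, -0.0001, 0.0002, 0.6019, 0.464, -0.0007, 0.3787, -0.0002, -0.0001, -0.1919, 0.0003]
[[-0.     -0.      0.      0.      0.     -0.    ]
 [-0.      0.0001  0.0001 -0.      0.0001 -0.    ]
 [-0.      0.     -0.      0.     -0.      0.    ]
 [ 0.0001 -0.0001  0.      0.      0.      0.    ]
 [-0.      0.     -0.      0.     -0.     -0.    ]]
```

```bash
cat > ik.py <<'E'
import json
from h import *
from fk import fk
from scipy.optimize import least_squares
v=json.load(open("v.json"))
lo=np.array([-176,-82,-58.2,-173.8,-174.7,-.2]);lo[5]=-173.6;hi=np.array([176,121.7,71.7,95.5,-.2,173.6])
F=R.from_euler("z",180,degrees=True)
def ik(pos,T,q0=None,n=12):
    best=[]
    rng=np.random.default_rng(0)
    seeds=[q0] if q0 is not None else [np.r_[rng.uniform(-60,80),rng.uniform(-60,60),rng.uniform(-50,60),rng.uniform(-170,90),rng.uniform(-150,-10),rng.uniform(-170,170)] for _ in range(n)]
    def f(q):
        P,t=fk(q,v,-1,-1);return np.r_[P-pos,.3*(t.inv()*T).as_rotvec()]
    for s in seeds:
        r=least_squares(f,np.clip(s,lo+.1,hi-.1),bounds=(lo,hi),x_scale=30)
        if r.cost<1e-8 and not any(np.abs(r.x-b).max()<2 for b in best):best.append(r.x)
    return best
def tcp(g,T): return np.array(g)+T.apply([0,0,ctrl.hold_point_z])
E
python3 - <<'E'
from ik import *
for name,g in(("jar",J(.061,.016,.07)),("back",J(-.01,.016,.12)),("back2",J(-.04,.016,.12)),("tray",np.array([.518,.35,.06])),("tmpl",np.array([.49,-.355,.04])),("tm_pre",J(-.09,0,.08)),("tm_end",J(-.01,0,.055))):
  for h in ((8.5,) if name[:2] in("ja","ba","tm") else (8.5,35)):
    for th in ((40,52,60) if name[0]!="t" else (30,15) if name[:2]=="tm" else (45,52)):
      for fl in(0,1):
        T=lean(h if name!="tmpl" else -3,th)*(F if fl else R.identity())
        for q in ik(tcp(g,T),T):print(name,h,th,fl,q.round(0).tolist())
E
```

```text
jar 8.5 52 0 [-19.0, 19.0, -38.0, -125.0, -26.0, 56.0]
jar 8.5 52 1 [-19.0, 19.0, -38.0, -125.0, -26.0, -124.0]
jar 8.5 60 0 [-28.0, 28.0, -47.0, -137.0, -48.0, 78.0]
jar 8.5 60 1 [-28.0, 28.0, -47.0, -137.0, -48.0, -102.0]
back 8.5 52 0 [-12.0, 6.0, -39.0, -104.0, -17.0, 28.0]
back 8.5 52 1 [-12.0, 6.0, -39.0, -104.0, -17.0, -152.0]
back 8.5 60 0 [-30.0, 13.0, -49.0, -124.0, -41.0, 64.0]
back 8.5 60 1 [-30.0, 13.0, -49.0, -124.0, -41.0, -116.0]
back2 8.5 52 0 [-14.0, 3.0, -41.0, -103.0, -18.0, 28.0]
back2 8.5 52 1 [-14.0, 3.0, -41.0, -103.0, -18.0, -152.0]
back2 8.5 60 0 [-34.0, 12.0, -52.0, -121.0, -43.0, 64.0]
back2 8.5 60 1 [-34.0, 12.0, -52.0, -121.0, -43.0, -116.0]
tray 35 52 0 [9.0, 22.0, -42.0, -137.0, -30.0, 68.0]
tray 35 52 1 [9.0, 22.0, -42.0, -137.0, -30.0, -112.0]
tmpl 8.5 30 0 [-29.0, 20.0, -26.0, -38.0, -21.0, -31.0]
tmpl 8.5 30 1 [-29.0, 20.0, -26.0, -38.0, -21.0, 149.0]
tmpl 8.5 15 0 [-21.0, 21.0, -28.0, -10.0, -27.0, -64.0]
tmpl 8.5 15 1 [-21.0, 21.0, -28.0, -10.0, -27.0, 116.0]
tm_pre 8.5 15 0 [28.0, 4.0, -55.0, 17.0, -17.0, -125.0]
tm_pre 8.5 15 1 [28.0, 4.0, -55.0, 17.0, -17.0, 55.0]
tm_end 8.5 15 0 [24.0, 14.0, -47.0, 16.0, -15.0, -120.0]
tm_end 8.5 15 1 [24.0, 14.0, -47.0, 16.0, -15.0, 60.0]
```

Run:
```python
from ik import *
for name,g in(("jar",J(.061,.016,.07)),("back",J(-.02,.016,.12)),("tray",np.array([.518,.35,.06]))):
  for h in ((-10,0,8.5,20) if name!="tray" else (8.5,25,45)):
    for th in (35,45,55,65):
        T=lean(h,th)
        for q in ik(tcp(g,T),T,n=24):print(name,h,th,q.round(0).tolist())
```

```text
jar -10 45 [-17.0, 19.0, -50.0, -168.0, -24.0, 84.0]
jar -10 55 [-18.0, 26.0, -58.0, -171.0, -49.0, 89.0]
jar 0 55 [-23.0, 24.0, -50.0, -150.0, -41.0, 81.0]
jar 0 65 [-28.0, 38.0, -58.0, -154.0, -70.0, 93.0]
jar 8.5 55 [-23.0, 22.0, -42.0, -131.0, -35.0, 66.0]
jar 8.5 65 [-31.0, 35.0, -51.0, -139.0, -61.0, 87.0]
jar 20 45 [0.0, 16.0, -27.0, -76.0, -14.0, -0.0]
jar 20 55 [-20.0, 21.0, -33.0, -109.0, -34.0, 48.0]
jar 20 65 [-30.0, 31.0, -40.0, -121.0, -54.0, 72.0]
back 0 55 [-26.0, 8.0, -51.0, -133.0, -29.0, 63.0]
back 8.5 55 [-22.0, 7.0, -44.0, -114.0, -27.0, 45.0]
back 8.5 65 [-38.0, 22.0, -55.0, -128.0, -57.0, 79.0]
back 20 45 [9.0, 4.0, -37.0, -58.0, -9.0, -25.0]
back 20 55 [-20.0, 8.0, -38.0, -97.0, -32.0, 34.0]
back 20 65 [-36.0, 19.0, -45.0, -111.0, -53.0, 64.0]
tray 25 45 [13.0, 19.0, -43.0, -153.0, -19.0, 73.0]
tray 25 55 [9.0, 27.0, -54.0, -162.0, -47.0, 87.0]
tray 45 45 [31.0, 17.0, -27.0, -81.0, -10.0, 1.0]
tray 45 55 [8.0, 23.0, -37.0, -120.0, -34.0, 58.0]
tray 45 65 [-1.0, 34.0, -44.0, -130.0, -57.0, 80.0]
```

```bash
cat > path.py <<'E'
from ik import *
def plan(q1,n=20,show=10,op=1):
    """rows along joint-space line from present joints to q1 (first `show` rows), as tool shift/turn"""
    p,r,o=pose();q0=o["joint_pos"]
    for i in range(1,n+1):
        P,T=fk(q0+(q1-q0)*i/n,v,-1,-1);
        if i<=show: print(f'[{op},{r.inv().apply(P-p).round(3).tolist()},{(r.inv()*T).as_rotvec(degrees=True).round(1).tolist()}],  # tcp',P.round(2),T.apply([0,0,1]).round(2))
        elif i%3==0 or i==n: print('   later',P.round(2),T.apply([0,0,1]).round(2))
E
python3 - <<'E'
from path import *
for g,h in ((J(-.03,.016,.2),10),(J(-.03,.016,.15),15)):
    T=lean(h,60);qs=ik(tcp(g,T),T,n=20);print([q.round(1).tolist() for q in qs])
plan(qs[0])
E
```

```text
[[-12.1, -5.4, -39.6, -96.5, -19.1, 18.3]]
[[-25.6, 5.1, -43.0, -105.4, -35.8, 41.9]]
[1,[-0.019, -0.006, 0.032],[4.2, -2.2, 5.6]],  # tcp [0.49 0.07 0.35] [ 0.12  0.1  -0.99]
[1,[-0.038, -0.014, 0.061],[8.4, -4.3, 11.6]],  # tcp [0.47 0.08 0.31] [ 0.09  0.17 -0.98]
[1,[-0.054, -0.023, 0.086],[12.6, -6.1, 17.9]],  # tcp [0.46 0.08 0.29] [ 0.06  0.24 -0.97]
[1,[-0.069, -0.033, 0.108],[16.7, -7.8, 24.5]],  # tcp [0.45 0.09 0.26] [ 0.05  0.32 -0.95]
[1,[-0.08, -0.044, 0.128],[20.7, -9.2, 31.5]],  # tcp [0.44 0.1  0.24] [ 0.05  0.39 -0.92]
[1,[-0.089, -0.056, 0.144],[24.7, -10.4, 38.7]],  # tcp [0.43 0.11 0.22] [ 0.06  0.46 -0.89]
[1,[-0.095, -0.066, 0.158],[28.6, -11.4, 46.1]],  # tcp [0.43 0.12 0.21] [ 0.09  0.52 -0.85]
[1,[-0.097, -0.076, 0.17],[32.4, -12.2, 53.8]],  # tcp [0.43 0.13 0.2 ] [ 0.12  0.57 -0.81]
[1,[-0.096, -0.083, 0.18],[36.2, -12.8, 61.7]],  # tcp [0.43 0.14 0.19] [ 0.17  0.62 -0.77]
[1,[-0.092, -0.089, 0.188],[39.9, -13.2, 69.8]],  # tcp [0.43 0.14 0.18] [ 0.23  0.65 -0.73]
   later [0.45 0.15 0.17] [ 0.37  0.67 -0.65]
   later [0.49 0.13 0.16] [ 0.59  0.59 -0.55]
   later [0.52 0.08 0.15] [ 0.77  0.4  -0.5 ]
   later [0.54 0.03 0.14] [ 0.84  0.22 -0.5 ]
```

```bash
python3 -m pendant '[[1,[-0.019,-0.006,0.032],[4.2,-2.2,5.6]],[1,[-0.038,-0.014,0.061],[8.4,-4.3,11.6]],[1,[-0.054,-0.023,0.086],[12.6,-6.1,17.9]],[1,[-0.069,-0.033,0.108],[16.7,-7.8,24.5]],[1,[-0.08,-0.044,0.128],[20.7,-9.2,31.5]],[1,[-0.089,-0.056,0.144],[24.7,-10.4,38.7]],[1,[-0.095,-0.066,0.158],[28.6,-11.4,46.1]],[1,[-0.097,-0.076,0.17],[32.4,-12.2,53.8]],[1,[-0.096,-0.083,0.18],[36.2,-12.8,61.7]],[1,[-0.092,-0.089,0.188],[39.9,-13.2,69.8]]]'
python3 rec.py
python3 - <<'E'
from path import *
T=lean(15,60);q=ik(tcp(J(-.03,.016,.15),T),T,n=20)[0]
plan(q,n=12)
E
```

```text
clock: 3.52
tool_pos: [0.4282, 0.1442, 0.1786]
orientation: [-146.3, 21.4, -44.4]
force: [0.1, -0.3, -0.4]
opening: 0.0875
gripper_force: 0.0
[[7.992, -0.526, -27.132, -44.996, -54.99, 55.118], [0.4282, 0.1442, 0.1786], [-146.324, 21.4, -44.359]]
[1,[0.001, -0.001, 0.009],[4.0, -0.1, 7.2]],  # tcp [0.43 0.15 0.17] [ 0.22  0.64 -0.74]
[1,[0.005, -0.004, 0.016],[8.2, -0.1, 14.5]],  # tcp [0.44 0.15 0.17] [ 0.28  0.66 -0.7 ]
[1,[0.011, -0.008, 0.02],[12.4, -0.0, 21.9]],  # tcp [0.44 0.15 0.16] [ 0.35  0.66 -0.66]
[1,[0.019, -0.012, 0.023],[16.6, 0.2, 29.3]],  # tcp [0.45 0.15 0.16] [ 0.41  0.66 -0.63]
[1,[0.03, -0.017, 0.024],[21.0, 0.6, 36.8]],  # tcp [0.46 0.15 0.16] [ 0.48  0.64 -0.6 ]
[1,[0.043, -0.021, 0.024],[25.4, 1.0, 44.3]],  # tcp [0.48 0.14 0.16] [ 0.55  0.61 -0.57]
[1,[0.059, -0.025, 0.021],[29.9, 1.5, 51.8]],  # tcp [0.49 0.13 0.15] [ 0.61  0.57 -0.55]
[1,[0.077, -0.027, 0.016],[34.5, 2.0, 59.3]],  # tcp [0.5  0.12 0.15] [ 0.67  0.52 -0.53]
[1,[0.096, -0.027, 0.01],[39.2, 2.6, 66.9]],  # tcp [0.51 0.1  0.15] [ 0.73  0.46 -0.51]
[1,[0.117, -0.025, 0.002],[44.0, 3.2, 74.5]],  # tcp [0.52 0.08 0.15] [ 0.77  0.38 -0.5 ]
   later [0.54 0.03 0.14] [ 0.84  0.22 -0.5 ]
```

```bash
python3 -m pendant '[[1,[0.001,-0.001,0.005],[4,-0.1,5.5]],[1,[0.005,-0.004,0.013],[7,-0.1,12]],[1,[0.011,-0.008,0.018],[10,0,18.5]],[1,[0.019,-0.012,0.022],[13.5,0.2,24.5]],[1,[0.03,-0.017,0.024],[17,0.5,30.5]],[1,[0.043,-0.021,0.024],[21,0.7,36.8]],[1,[0.055,-0.024,0.022],[25,1,43.5]],[1,[0.07,-0.027,0.018],[28.5,1.5,50]],[1,[0.085,-0.027,0.013],[32,1.8,55.5]],[1,[0.096,-0.027,0.01],[35.5,2.1,61]]]'
python3 - <<'E'
from path import *
T=lean(12,58);q=ik(tcp(J(-.03,.016,.13),T),T,n=20)[0];print(q)
grasp(J(-.03,.016,.13),T)
plan(q,n=8)
E
```

```text
clock: 4.35
tool_pos: [0.5142, 0.0997, 0.1503]
orientation: [-153.7, 54.2, -112.3]
force: [-0.4, -0.9, -0.1]
opening: 0.0875
gripper_force: 0.0
[ -25.89047553    7.16184269  -44.74482999 -110.97896096  -33.91017528
   47.20787499]
shift [0.0548, -0.0562, 0.0007] turn [20.65, 3.59, 30.36] rows>= 5.2
[1,[0.004, -0.006, 0.002],[2.6, 0.2, 3.7]],  # tcp [0.52 0.09 0.15] [ 0.71  0.47 -0.52]
[1,[0.009, -0.013, 0.004],[5.1, 0.5, 7.5]],  # tcp [0.52 0.09 0.14] [ 0.74  0.44 -0.51]
[1,[0.014, -0.02, 0.005],[7.7, 0.9, 11.2]],  # tcp [0.53 0.08 0.14] [ 0.76  0.4  -0.51]
[1,[0.021, -0.027, 0.005],[10.3, 1.3, 15.0]],  # tcp [0.53 0.07 0.14] [ 0.78  0.36 -0.51]
[1,[0.028, -0.035, 0.005],[12.9, 1.8, 18.8]],  # tcp [0.54 0.06 0.13] [ 0.8   0.31 -0.51]
[1,[0.036, -0.042, 0.004],[15.5, 2.4, 22.7]],  # tcp [0.54 0.05 0.13] [ 0.81  0.27 -0.51]
[1,[0.045, -0.049, 0.003],[18.1, 3.0, 26.5]],  # tcp [0.54 0.04 0.12] [ 0.82  0.22 -0.52]
[1,[0.055, -0.056, 0.001],[20.7, 3.6, 30.4]],  # tcp [0.54 0.03 0.12] [ 0.83  0.18 -0.53]
```

Next I finish the swing and take one close look with the wrist camera.

```bash
python3 -m pendant '[[1,[0.009,-0.013,0.004],[4,0.4,5.8]],[1,[0.018,-0.024,0.005],[8,1,12]],[1,[0.028,-0.035,0.005],[12.9,1.8,18.8]],[1,[0.04,-0.045,0.004],[17,2.6,24]],[1,[0.055,-0.056,0.001],[20.7,3.6,30.4]],[1,[0.055,-0.056,0.001],[20.7,3.6,30.4]],[1,[0.055,-0.056,0.001],[20.7,3.6,30.4]]]'
python3 - <<'E'
from h import *
grasp(J(-.03,.016,.13),lean(12,58))
p=viewer.camera_params("wrist");im=viewer.snapshot("wrist")
print("jar lid, foot expected",proj("wrist",J(.061,.016,.118),p),proj("wrist",J(.061,.016,.018),p),"pins",proj("wrist",J(.01,.05,.034),p),proj("wrist",J(.01,-.05,.034),p))
s=viewer.snapshot("scene")[130:290,200:420]
cv2.imwrite("pics/w1.png",np.hstack([cv2.resize(im[:,:,::-1],(400,300)),cv2.resize(s[:,:,::-1],(400,300))]))
np.save("pics/w1.npy",im)
E
```

```text
clock: 4.93
tool_pos: [0.5413, 0.0345, 0.1201]
orientation: [-179.9, 58.0, -167.6]
force: [-0.8, 0.2, 1.1]
opening: 0.0874
gripper_force: 0.0
shift [0.0002, -0.0018, -0.0001] turn [0.2, 0.04, 0.2] rows>= 0.0
jar lid, foot expected [247.50957264 248.73106014] [248.65285207 139.0339245 ] pins [296.25850628 130.06911211] [160.75281285 125.65734073]
```

View pics/w1.png

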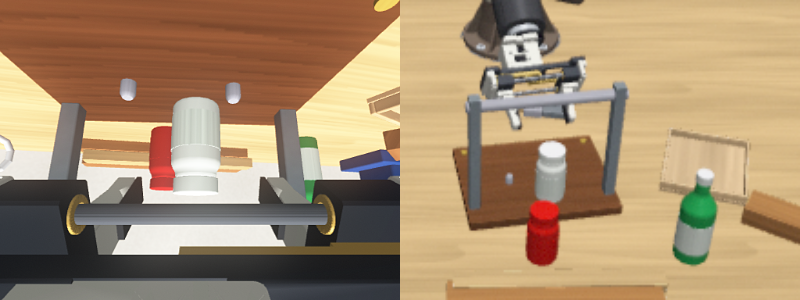

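The wrist view is inverted. It shows the white jar upright at about (250,180) in 512 px coordinates, centred between the fingers, with the red jar behind it. The pins are at (164,129) and (298,130), within 3 px of prediction. I check the depth along x from the foot edge before reaching in.

Run:
```python
from path import *
im=np.load("pics/w1.npy").astype(int)
print("col250 profile v100-150",[(y,im[y,250].tolist()) for y in range(112,136,2)])
print("left/right edge at row 180",[(x,im[170,x].tolist()) for x in list(range(210,226,2))+list(range(272,290,2))])
for x in(.050,.056,.061,.066):print(x,proj("wrist",J(x-.027,.016,.018)))
for y in(.043,-.011):print(proj("wrist",J(.061,y,.07)))
T=lean(10,58)
for x in(.02,.061):
    print(ik(tcp(J(x,.016,.072),T),T,q0=pose()[2]["joint_pos"]));grasp(J(x,.016,.072),T)
```

```text
col250 profile v100-150 [(112, [135, 85, 57]), (114, [146, 91, 62]), (116, [154, 96, 65]), (118, [143, 91, 62]), (120, [140, 89, 61]), (122, [139, 84, 55]), (124, [189, 186, 174]), (126, [207, 210, 202]), (128, [212, 215, 207]), (130, [212, 215, 207]), (132, [212, 215, 208]), (134, [212, 214, 206])]
left/right edge at row 180 [(210, [187, 62, 53]), (212, [186, 60, 53]), (214, [185, 61, 53]), (216, [183, 62, 54]), (218, [184, 52, 45]), (220, [154, 154, 145]), (222, [172, 175, 165]), (224, [185, 188, 178]), (272, [194, 198, 187]), (274, [191, 195, 184]), (276, [197, 200, 188]), (278, [183, 184, 173]), (280, [170, 171, 161]), (282, [255, 229, 168]), (284, [251, 233, 173]), (286, [251, 232, 173]), (288, [251, 233, 174])]
0.05 [250.7360577  115.96139804]
0.056 [250.38337015 119.72666167]
0.061 [250.10214684 122.72897882]
0.066 [249.83174372 125.61578045]
[278.69932509 192.19123087]
[216.98746622 190.79856073]
[array([ -29.93887426,   23.97060512,  -48.1138413 , -129.92179177,
        -45.23321177,   73.8419402 ])]
shift [0.0247, -0.0055, 0.0723] turn [1.99, 0.18, 1.49] rows>= 1.8
[array([ -25.75175504,   24.60044339,  -43.6726758 , -131.80193818,
        -41.6666165 ,   71.00425558])]
shift [0.0031, -0.0084, 0.1071] turn [1.99, 0.18, 1.49] rows>= 2.6
```

```bash
python3 -m pendant '[[1,[0.003,-0.007,0.027],[1,0.1,1]],[1,[0.003,-0.007,0.054],[2,0.2,1.5]],[1,[0.003,-0.007,0.08],[2,0.2,1.5]],[1,[0.003,-0.007,0.097],[2,0.2,1.5]],[1,[0.003,-0.007,0.107],[2,0.2,1.5]],[1,[0.003,-0.007,0.107],[2,0.2,1.5]],[1,[0.003,-0.007,0.107],[2,0.2,1.5]]]'
python3 - <<'E'
from h import *
grasp(J(.061,.0175,.072),lean(10,58))
E
```

```text
clock: 5.62
tool_pos: [0.6314, 0.0469, 0.0617]
orientation: [179.8, 57.9, -170.3]
force: [-0.6, 0.3, 0.7]
opening: 0.088
gripper_force: 0.0
shift [-0.0004, 0.0002, -0.0001] turn [0.0, -0.07, -0.14] rows>= 0.0
```

```bash
python3 -m pendant '[[-1,[0,0,0],[0,0,0]],[-1,[0,0,0],[0,0,0]],[-1,[0,0,0],[0,0,0]],[-1,[0,0,0],[0,0,0]],[-1,[0,0,0],[0,0,0]],[-1,[0,0,0],[0,0,0]],[-1,[0,0,0],[0,0,0]],[-1,[0,0,0],[0,0,0]]]'
python3 - <<'E'
from path import *
T=lean(10,58);q=pose()[2]["joint_pos"]
for g in (J(.061,.0175,.112),J(-.005,.0175,.115)):
    s=ik(tcp(g,T),T,q0=q);print([a.round(1).tolist() for a in s]);grasp(g,T)
T2=lean(45,58);g=np.array([.518,.35,.13]);print([a.round(1).tolist() for a in ik(tcp(g,T2),T2,q0=np.array([8,20,-37,-120,-40,60.]))])
E
```

```text
clock: 6.28
tool_pos: [0.6322, 0.0461, 0.0624]
orientation: [179.8, 58.0, -170.4]
force: [-1.9, 2.6, 5.0]
opening: 0.053
gripper_force: 30.0
[[-21.7, 16.5, -39.8, -124.4, -32.7, 57.3]]
shift [-0.0333, 0.0012, -0.0214] turn [-0.11, 0.04, -0.2] rows>= 1.0
[[-26.9, 12.3, -45.9, -120.2, -36.1, 57.5]]
shift [-0.0009, 0.0027, -0.079] turn [-0.11, 0.04, -0.2] rows>= 1.9
[[12.5, 13.7, -33.6, -110.0, -29.0, 41.3]]
```

```bash
python3 -m pendant '[[-1,[-0.01,0,-0.006],[0,0,0]],[-1,[-0.022,0,-0.014],[0,0,0]],[-1,[-0.0335,0.001,-0.0215],[0,0,0]],[-1,[-0.0335,0.001,-0.0215],[0,0,0]],[-1,[-0.025,0.001,-0.036],[0,0,0]],[-1,[-0.014,0.002,-0.055],[0,0,0]],[-1,[-0.001,0.003,-0.079],[0,0,0]],[-1,[-0.001,0.003,-0.079],[0,0,0]],[-1,[-0.001,0.003,-0.079],[0,0,0]]]'
python3 - <<'E'
from path import *
print(pose()[2]["joint_pos"].round(1))
T2=lean(45,58);g=np.array([.518,.345,.115])
grasp(g,T2)
p,r,o=pose();c=p-r.apply([0,0,ctrl.hold_point_z]);print("grasp now",c,toJ(c))
q=o["joint_pos"]
for a in np.linspace(.1,1,10):
    Ti=lean(10+35*a,58);gi=c+(g-c)*a+np.array([-.02*np.sin(np.pi*a),0,0]);P=tcp(gi,Ti);s=ik(P,Ti,q0=q)
    if s:q=s[0]
    print("[-1,%s,%s],"%(r.inv().apply(P-p).round(3).tolist(),(r.inv()*Ti).as_rotvec(degrees=True).round(1).tolist()),q.round(0) if s else "none",gi.round(3))
E
```

```text
clock: 7.03
tool_pos: [0.5643, 0.0376, 0.1034]
orientation: [179.7, 57.8, -170.5]
force: [1.1, 0.5, -3.3]
opening: 0.053
gripper_force: 30.0
[ -27.    12.4  -46.2 -120.7  -36.2   57.9]
shift [-0.011, 0.3201, 0.0159] turn [-29.81, -0.13, -18.86] rows>= 7.7
grasp now [0.54857577 0.03483922 0.11338542] [-0.00683172  0.01804724  0.11338542]
[-1,[0.002, 0.033, -0.003],[-3.1, -0.2, -2.1]], [ -24.   12.  -47. -120.  -37.   58.] [0.539 0.066 0.114]
[-1,[0.004, 0.066, -0.006],[-6.1, -0.2, -4.0]], [ -21.   12.  -47. -119.  -37.   58.] [0.531 0.097 0.114]
[-1,[0.005, 0.099, -0.008],[-9.0, -0.2, -5.8]], [ -18.   12.  -47. -119.  -37.   58.] [0.523 0.128 0.114]
[-1,[0.005, 0.131, -0.009],[-12.0, -0.2, -7.7]], [ -14.   12.  -47. -119.  -37.   57.] [0.517 0.159 0.114]
[-1,[0.005, 0.164, -0.008],[-15.0, -0.2, -9.6]], [ -10.   12.  -46. -119.  -37.   57.] [0.513 0.19  0.114]
[-1,[0.003, 0.195, -0.006],[-17.9, -0.2, -11.4]], [  -6.   13.  -45. -118.  -36.   56.] [0.511 0.221 0.114]
[-1,[0.0, 0.227, -0.002],[-20.9, -0.1, -13.3]], [  -2.   13.  -43. -118.  -35.   54.] [0.511 0.252 0.115]
[-1,[-0.003, 0.258, 0.003],[-23.9, -0.1, -15.1]], [   2.   14.  -41. -117.  -34.   52.] [0.512 0.283 0.115]
[-1,[-0.007, 0.289, 0.009],[-26.8, -0.1, -17.0]], [   6.   15.  -38. -115.  -33.   50.] [0.515 0.314 0.115]
[-1,[-0.011, 0.32, 0.016],[-29.8, -0.1, -18.9]], [  10.   16.  -35. -113.  -32.   47.] [0.518 0.345 0.115]
```

```bash
python3 -m pendant '[[-1,[0.002,0.033,-0.003],[-3.1,-0.2,-2.1]],[-1,[0.004,0.066,-0.006],[-6.1,-0.2,-4]],[-1,[0.005,0.099,-0.008],[-9,-0.2,-5.8]],[-1,[0.005,0.131,-0.009],[-12,-0.2,-7.7]],[-1,[0.005,0.164,-0.008],[-15,-0.2,-9.6]],[-1,[0.003,0.195,-0.006],[-17.9,-0.2,-11.4]],[-1,[0,0.227,-0.002],[-20.9,-0.1,-13.3]],[-1,[-0.003,0.258,0.003],[-23.9,-0.1,-15.1]],[-1,[-0.007,0.289,0.009],[-26.8,-0.1,-17]],[-1,[-0.011,0.32,0.016],[-29.8,-0.1,-18.9]]]'
python3 - <<'E'
from path import *
g=np.array([.518,.347,.0615]);T=lean(45,58)
grasp(g,T);print(ik(tcp(g,T),T,q0=pose()[2]["joint_pos"]))
im=viewer.snapshot("scene")[130:290,200:420]
cv2.imwrite("pics/s2.png",cv2.resize(im[:,:,::-1],(660,480)))
E
```

```text
clock: 7.87
tool_pos: [0.5304, 0.3579, 0.1049]
orientation: [-179.8, 58.0, -134.6]
force: [0.2, -1.1, -2.6]
opening: 0.053
gripper_force: 30.0
shift [0.0455, 0.0012, 0.0278] turn [0.14, -0.03, 0.2] rows>= 1.3
[array([   4.65755851,   25.97836758,  -39.27595509, -123.62491214,
        -41.25360726,   65.72596021])]
```

View pics/s2.png

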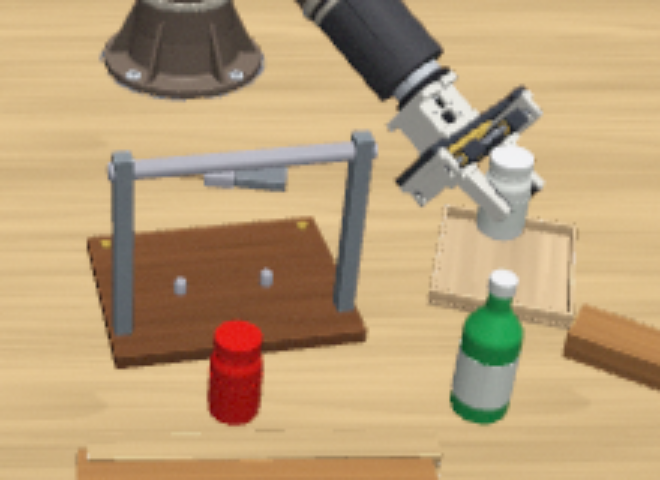

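The jar is held upright at (510,190) above the tray, clear of the bottle. I lower it, slowing at the end.

```bash
python3 -m pendant '[[-1,[0.015,0.001,0.009],[0,0,0]],[-1,[0.027,0.001,0.0165],[0,0,0]],[-1,[0.036,0.001,0.022],[0,0,0]],[-1,[0.041,0.001,0.025],[0,0,0]],[-1,[0.044,0.001,0.027],[0,0,0]],[-1,[0.0455,0.001,0.028],[0,0,0]],[-1,[0.0462,0.001,0.0283],[0,0,0]],[-1,[0.0462,0.001,0.0283],[0,0,0]],[-1,[0.0462,0.001,0.0283],[0,0,0]]]'
```

```text
clock: 8.67
tool_pos: [0.5302, 0.3565, 0.0524]
orientation: [-179.7, 58.1, -134.7]
force: [0.0, 0.6, -3.5]
opening: 0.0533
gripper_force: 30.0
```

```bash
python3 -m pendant '[[-1,[0.0007,0,0.0005],[0,0,0]],[-1,[0.0014,0,0.0009],[0,0,0]],[-1,[0.0014,0,0.0009],[0,0,0]]]'; python3 -m pendant '[[-0.1,[0,0,0],[0,0,0]],[0.2,[0,0,0],[0,0,0]],[0.6,[0,0,0],[0,0,0]],[1,[0,0,0],[0,0,0]],[1,[0,0,0],[0,0,0]],[1,[0,0,0],[0,0,0]],[1,[0,0,0],[0,0,0]]]'
```

```text
clock: 8.92
tool_pos: [0.53, 0.3566, 0.0506]
orientation: [-179.7, 58.1, -134.7]
force: [0.5, -0.1, -3.5]
opening: 0.0533
gripper_force: 30.0
clock: 9.5
tool_pos: [0.5301, 0.3566, 0.0505]
orientation: [-179.7, 58.1, -134.7]
force: [0.3, 0.1, -0.6]
opening: 0.0806
gripper_force: 0.0
```

```bash
python3 -m pendant '[[1,[0,0,-0.015],[0,0,0]],[1,[0,0,-0.035],[0,0,0]],[1,[0,0,-0.06],[0,0,0]],[1,[0,0,-0.08],[0,0,0]],[1,[0,0,-0.08],[0,0,0]]]'
python3 - <<'E'
from path import *
t=viewer.snapshot("top");np.save("pics/top1.npy",t)
print(pose()[2]["joint_pos"].round(1))
for nm,g,h in (("above",np.array([.49,-.355,.22]),-3),("tmpl",np.array([.49,-.355,.04]),-3),("pre",J(-.09,0,.09),8.5),("end",J(-.01,0,.05),8.5)):
  for th in(5,10,18):
    T=lean(h,th)*F
    for q in ik(tcp(g,T),T,n=20):
        print(nm,th,q.round(0).tolist())
        if nm=="above" and th==10:qa=q
plan(qa,n=24)
E
```

```text
clock: 9.92
tool_pos: [0.4803, 0.3074, 0.0945]
orientation: [-179.5, 58.1, -134.5]
force: [-0.5, 0.4, 0.2]
opening: 0.0877
gripper_force: 0.0
[   1.8   15.1  -42.4 -112.4  -38.9   54.5]
above 5 [-18.0, 13.0, -13.0, -2.0, -59.0, 106.0]
above 10 [-19.0, 10.0, -16.0, -3.0, -54.0, 108.0]
above 18 [-21.0, 7.0, -20.0, -8.0, -46.0, 113.0]
tmpl 5 [-18.0, 24.0, -24.0, -2.0, -37.0, 107.0]
tmpl 10 [-19.0, 22.0, -27.0, -5.0, -32.0, 111.0]
tmpl 18 [-21.0, 21.0, -29.0, -14.0, -24.0, 120.0]
pre 5 [26.0, 8.0, -41.0, 3.0, -36.0, 71.0]
pre 10 [27.0, 6.0, -47.0, 7.0, -28.0, 66.0]
end 5 [23.0, 18.0, -34.0, 2.0, -33.0, 74.0]
end 10 [24.0, 16.0, -39.0, 6.0, -25.0, 69.0]
[1,[0.007, -0.007, -0.007],[-1.5, 0.2, -6.1]],  # tcp [0.48 0.3  0.09] [ 0.58  0.62 -0.53]
[1,[0.014, -0.016, -0.015],[-2.9, 0.6, -12.1]],  # tcp [0.48 0.28 0.09] [ 0.56  0.63 -0.54]
[1,[0.022, -0.026, -0.024],[-4.3, 0.9, -18.1]],  # tcp [0.48 0.27 0.09] [ 0.54  0.64 -0.55]
[1,[0.031, -0.037, -0.033],[-5.7, 1.4, -24.2]],  # tcp [0.48 0.25 0.09] [ 0.52  0.64 -0.56]
[1,[0.041, -0.05, -0.043],[-7.2, 2.0, -30.1]],  # tcp [0.48 0.23 0.08] [ 0.49  0.65 -0.58]
[1,[0.051, -0.064, -0.054],[-8.7, 2.7, -36.1]],  # tcp [0.48 0.21 0.08] [ 0.47  0.65 -0.6 ]
[1,[0.061, -0.079, -0.065],[-10.2, 3.5, -42.0]],  # tcp [0.48 0.19 0.08] [ 0.45  0.64 -0.62]
[1,[0.072, -0.096, -0.078],[-11.7, 4.3, -47.9]],  # tcp [0.48 0.17 0.08] [ 0.43  0.64 -0.64]
[1,[0.082, -0.114, -0.092],[-13.4, 5.3, -53.7]],  # tcp [0.48 0.14 0.07] [ 0.41  0.63 -0.67]
[1,[0.093, -0.133, -0.106],[-15.1, 6.4, -59.4]],  # tcp [0.48 0.12 0.07] [ 0.39  0.61 -0.69]
   later [0.48 0.06 0.07] [ 0.35  0.57 -0.75]
   later [ 0.49 -0.04  0.08] [ 0.29  0.47 -0.83]
   later [ 0.49 -0.14  0.1 ] [ 0.25  0.34 -0.91]
   later [ 0.49 -0.25  0.14] [ 0.21  0.18 -0.96]
   later [ 0.49 -0.36  0.2 ] [ 0.17 -0.01 -0.98]
```

Run:
```python
from path import *
q1=np.array([12,-10,-32,-45,-58,68.]);print(fk(q1,v,-1,-1)[0])
plan(q1,n=12)
```

```text
[0.34817452 0.16741513 0.20657277]
[1,[-0.008, 0.015, -0.014],[-3.4, -1.3, -7.7]],  # tcp [0.47 0.31 0.11] [ 0.57  0.65 -0.51]
[1,[-0.013, 0.027, -0.03],[-6.7, -2.5, -15.3]],  # tcp [0.45 0.31 0.12] [ 0.52  0.69 -0.5 ]
[1,[-0.015, 0.038, -0.046],[-9.9, -3.5, -23.0]],  # tcp [0.43 0.31 0.13] [ 0.48  0.73 -0.5 ]
[1,[-0.015, 0.045, -0.063],[-12.9, -4.3, -30.7]],  # tcp [0.42 0.31 0.14] [ 0.43  0.75 -0.5 ]
[1,[-0.014, 0.05, -0.081],[-15.9, -4.9, -38.3]],  # tcp [0.4  0.3  0.15] [ 0.37  0.77 -0.52]
[1,[-0.011, 0.052, -0.1],[-18.8, -5.2, -45.9]],  # tcp [0.39 0.29 0.16] [ 0.33  0.78 -0.54]
[1,[-0.007, 0.051, -0.119],[-21.5, -5.3, -53.5]],  # tcp [0.38 0.28 0.16] [ 0.28  0.78 -0.56]
[1,[-0.003, 0.046, -0.139],[-24.2, -5.2, -61.0]],  # tcp [0.37 0.26 0.17] [ 0.24  0.77 -0.59]
[1,[0.001, 0.038, -0.159],[-26.7, -4.7, -68.4]],  # tcp [0.36 0.24 0.18] [ 0.2   0.75 -0.63]
[1,[0.004, 0.026, -0.18],[-29.1, -3.9, -75.7]],  # tcp [0.35 0.22 0.19] [ 0.17  0.72 -0.67]
   later [0.35 0.17 0.21] [ 0.14  0.64 -0.75]
```

```bash
python3 -m pendant '[[1,[-0.008,0.01,-0.018],[-3,-1.2,-6]],[1,[-0.013,0.022,-0.034],[-6,-2.3,-12]],[1,[-0.015,0.034,-0.05],[-8.5,-3.2,-18.5]],[1,[-0.015,0.042,-0.065],[-11.3,-4,-25]],[1,[-0.015,0.048,-0.08],[-14,-4.6,-31.5]],[1,[-0.014,0.051,-0.095],[-16.5,-5,-38]],[1,[-0.011,0.052,-0.108],[-18.8,-5.2,-44.5]],[1,[-0.008,0.051,-0.12],[-21,-5.3,-51]],[1,[-0.005,0.049,-0.13],[-23,-5.2,-57.5]],[1,[-0.002,0.045,-0.142],[-25,-5,-63]]]'
python3 - <<'E'
from path import *
T=lean(-3,10)*F
q=ik(tcp(np.array([.49,-.355,.2]),T),T,n=20)[0]
p,r,o=pose();print(o["joint_pos"].round(1))
plan(q,n=16)
E
```

```text
clock: 10.8
tool_pos: [0.3654, 0.256, 0.1693]
orientation: [-135.9, 32.3, -45.0]
force: [-0.1, -0.2, 0.2]
opening: 0.0874
gripper_force: 0.0
[  9.3  -1.7 -35.  -66.  -51.8  64. ]
[1,[0.032, 0.001, -0.015],[-1.7, 2.4, -4.3]],  # tcp [0.38 0.23 0.16] [ 0.22  0.73 -0.65]
[1,[0.064, 0.002, -0.033],[-3.6, 4.7, -8.4]],  # tcp [0.4  0.19 0.15] [ 0.23  0.69 -0.68]
[1,[0.096, 0.003, -0.052],[-5.7, 7.0, -12.5]],  # tcp [0.41 0.16 0.15] [ 0.23  0.66 -0.72]
[1,[0.128, 0.004, -0.073],[-7.9, 9.1, -16.5]],  # tcp [0.42 0.12 0.14] [ 0.23  0.61 -0.75]
[1,[0.159, 0.006, -0.096],[-10.4, 11.2, -20.5]],  # tcp [0.43 0.09 0.14] [ 0.24  0.57 -0.79]
[1,[0.19, 0.008, -0.12],[-13.0, 13.1, -24.3]],  # tcp [0.45 0.05 0.14] [ 0.24  0.53 -0.82]
[1,[0.219, 0.01, -0.146],[-15.8, 14.8, -28.0]],  # tcp [0.46 0.01 0.14] [ 0.24  0.48 -0.85]
[1,[0.248, 0.013, -0.174],[-18.8, 16.5, -31.6]],  # tcp [ 0.47 -0.03  0.14] [ 0.24  0.43 -0.87]
[1,[0.276, 0.016, -0.204],[-22.0, 17.9, -35.1]],  # tcp [ 0.47 -0.07  0.14] [ 0.23  0.38 -0.9 ]
[1,[0.303, 0.019, -0.235],[-25.3, 19.2, -38.5]],  # tcp [ 0.48 -0.11  0.14] [ 0.23  0.33 -0.92]
   later [ 0.49 -0.19  0.15] [ 0.22  0.22 -0.95]
   later [ 0.49 -0.31  0.17] [ 0.19  0.05 -0.98]
   later [ 0.49 -0.36  0.18] [ 0.17 -0.01 -0.98]
```

```bash
python3 -m pendant '[[1,[0.032,0.001,-0.015],[-1.7,2.4,-4.3]],[1,[0.064,0.002,-0.033],[-3.6,4.7,-8.4]],[1,[0.096,0.003,-0.052],[-5.7,7,-12.5]],[1,[0.128,0.004,-0.073],[-7.9,9.1,-16.5]],[1,[0.159,0.006,-0.096],[-10.4,11.2,-20.5]],[1,[0.19,0.008,-0.12],[-13,13.1,-24.3]],[1,[0.219,0.01,-0.146],[-15.8,14.8,-28]],[1,[0.248,0.013,-0.174],[-18.8,16.5,-31.6]],[1,[0.276,0.016,-0.204],[-22,17.9,-35.1]],[1,[0.303,0.019,-0.235],[-25.3,19.2,-38.5]]]'
python3 - <<'E'
from path import *
t=np.load("pics/top1.npy")
# template by plate colour: grey blob within its region
roi=t[170:250,310:385].astype(int);sat=roi.max(2)-roi.min(2);m=((sat<22)&(roi.mean(2)>50)&(roi.mean(2)<140)).astype(np.uint8)
c=max(cv2.findContours(m,0,2)[0],key=cv2.contourArea);r=cv2.minAreaRect(c);b=cv2.boxPoints(r)+[310,170]
w=np.array([ray("top",x,.009) for x in b]);print("plate",w.round(4)[:,:2].tolist(),w.mean(0).round(4))
e=[w[(i+1)%4]-w[i] for i in range(4)];print([(np.linalg.norm(x).round(4),np.degrees(np.arctan2(x[1],x[0])).round(1)) for x in e])
T=lean(-3,10)*F
g=np.array([.49,-.355,.13]);grasp(g,T)
E
```

```text
clock: 11.63
tool_pos: [0.4789, -0.1109, 0.1372]
orientation: [-157.1, -4.9, -23.5]
force: [-0.1, 0.0, -0.3]
opening: 0.0877
gripper_force: 0.0
plate [[0.4352, -0.2787], [0.6045, -0.2881], [0.5979, -0.4382], [0.4287, -0.4275]] [ 0.5166 -0.3581  0.009 ]
[(np.float64(0.1696), np.float64(-3.2)), (np.float64(0.1502), np.float64(-92.5)), (np.float64(0.1695), np.float64(176.4)), (np.float64(0.1489), np.float64(87.5))]
shift [0.1079, 0.2148, -0.0525] turn [-19.95, 0.9, -21.02] rows>= 5.9
```

```bash
python3 -m pendant '[[1,[0.018,0.036,-0.009],[-3.4,0.2,-3.5]],[1,[0.036,0.072,-0.018],[-6.8,0.3,-7]],[1,[0.054,0.108,-0.026],[-10.2,0.5,-10.5]],[1,[0.072,0.144,-0.035],[-13.5,0.6,-14]],[1,[0.09,0.18,-0.044],[-17,0.8,-17.5]],[1,[0.108,0.216,-0.0525],[-20,0.9,-21]],[1,[0.108,0.2165,-0.0525],[-20,0.9,-21]],[1,[0.108,0.2165,-0.0525],[-20,0.9,-21]]]'
python3 - <<'E'
from path import *
T0=np.array([.5166,-.3581,0]);a=np.radians(-2.9);tx=np.array([np.cos(a),np.sin(a),0]);ty=np.array([-np.sin(a),np.cos(a),0])
p=viewer.camera_params("wrist");im=viewer.snapshot("wrist");np.save("pics/w2.npy",im)
cv2.imwrite("pics/w2.png",im[:,:,::-1])
for n,x,y,z in(("holeL",-5,50,9),("holeR",-5,-50,9),("h1",-80,13,51),("h2",0,13,51),("h3",0,-13,51),("h4",-80,-13,51)):
    print(n,proj("wrist",T0+tx*x/1e3+ty*y/1e3+[0,0,z/1e3],p).round(1))
grasp(T0-tx*.025+[0,0,.037],lean(-2.9,10)*F)
E
```

```text
clock: 12.3
tool_pos: [0.4908, -0.3556, 0.1088]
orientation: [-179.8, -9.8, -3.3]
force: [-0.1, -0.1, 0.5]
opening: 0.0876
gripper_force: 0.0
holeL [203.9 188.9]
holeR [313.1 188. ]
h1 [243.2 286.8]
h2 [241.8 187.8]
h3 [275.5 187.5]
h4 [275.6 286.6]
shift [-0.0118, 0.0022, 0.0903] turn [-0.13, 0.11, -0.41] rows>= 2.2
```

View pics/w2.png

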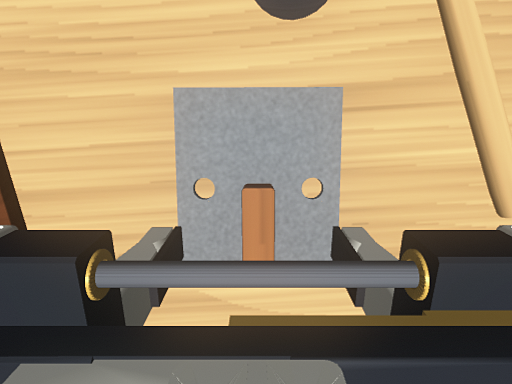

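The wrist view shows the holes at (204,188) and (312,188), and the handle between columns 242 and 274. All of it is within 1 px of prediction. I descend and grip.

```bash
python3 -m pendant '[[1,[-0.012,0.002,0.03],[0,0,-0.4]],[1,[-0.012,0.002,0.06],[0,0,-0.4]],[1,[-0.012,0.002,0.08],[0,0,-0.4]],[1,[-0.012,0.002,0.09],[0,0,-0.4]],[1,[-0.012,0.002,0.09],[0,0,-0.4]],[-1,[-0.012,0.002,0.09],[0,0,-0.4]],[-1,[-0.012,0.002,0.09],[0,0,-0.4]],[-1,[-0.012,0.002,0.09],[0,0,-0.4]],[-1,[-0.012,0.002,0.09],[0,0,-0.4]],[-1,[-0.012,0.002,0.09],[0,0,-0.4]]]'
python3 -m pendant '[[-1,[0,0,0],[0,0,0]],[-1,[0,0,0],[0,0,0]],[-1,[0,0,0],[0,0,0]]]'
python3 - <<'E'
from path import *
p,r,o=pose();print(o["joint_pos"].round(1))
c=p-r.apply([0,0,ctrl.hold_point_z]);print("grasp",c.round(4))
def way(c,g,h0,h1,n,q):
    for a in np.linspace(1/n,1,n):
        Ti=lean(h0+(h1-h0)*a,10)*F;P=tcp(c+(g-c)*a,Ti);s=ik(P,Ti,q0=q);q=s[0] if s else q
        print("[-1,%s,%s],"%(r.inv().apply(P-p).round(3).tolist(),(r.inv()*Ti).as_rotvec(degrees=True).round(1).tolist()),q.round(0) if s else "none",P.round(3))
    return q
up=c+[0,0,.05];q=way(c,up,-2.9,-2.9,1,o["joint_pos"])
q=way(up,np.array([.45,-.12,.09]),-2.9,3,7,q)
way(np.array([.45,-.12,.09]),J(-.09,0,.09),3,8.5,4,q)
E
```

```text
clock: 13.18
tool_pos: [0.4959, -0.3577, 0.0215]
orientation: [180.0, -10.1, -2.8]
force: [0.4, 0.6, -0.4]
opening: 0.0601
gripper_force: 0.0
clock: 13.43
tool_pos: [0.4954, -0.3576, 0.0206]
orientation: [180.0, -10.0, -2.8]
force: [-0.5, 0.3, 0.3]
opening: 0.0396
gripper_force: 0.0
[-19.5  22.7 -26.2  -5.4 -31.6 111. ]
grasp [ 0.4922 -0.3575  0.0391]
[-1,[0.009, 0.0, -0.049],[-0.0, -0.0, 0.1]], [-19.  19. -24.  -5. -38. 110.] [ 0.495 -0.358  0.071]
[-1,[0.001, -0.034, -0.051],[0.1, -0.0, -0.7]], [-16.  17. -27.  -4. -36. 107.] [ 0.489 -0.324  0.071]
[-1,[-0.006, -0.067, -0.052],[0.3, -0.0, -1.6]], [-12.  15. -31.  -3. -35. 104.] [ 0.483 -0.29   0.071]
[-1,[-0.014, -0.101, -0.054],[0.4, -0.0, -2.4]], [ -9.  13. -34.  -3. -34. 100.] [ 0.477 -0.256  0.071]
[-1,[-0.021, -0.135, -0.055],[0.6, -0.0, -3.2]], [ -4.  11. -37.  -2. -32.  96.] [ 0.471 -0.222  0.071]
[-1,[-0.029, -0.168, -0.057],[0.7, -0.0, -4.1]], [  0.   9. -40.  -0. -31.  91.] [ 0.465 -0.188  0.071]
[-1,[-0.037, -0.202, -0.058],[0.9, -0.0, -4.9]], [  5.   7. -43.   1. -30.  86.] [ 0.459 -0.154  0.071]
[-1,[-0.044, -0.235, -0.06],[1.0, -0.0, -5.7]], [ 10.   6. -45.   3. -29.  80.] [ 0.453 -0.12   0.071]
[-1,[-0.041, -0.267, -0.059],[1.3, -0.0, -7.1]], [ 15.   5. -46.   4. -29.  76.] [ 0.458 -0.089  0.071]
[-1,[-0.038, -0.298, -0.058],[1.5, -0.0, -8.4]], [ 19.   5. -47.   5. -29.  72.] [ 0.463 -0.057  0.071]
[-1,[-0.035, -0.33, -0.058],[1.7, -0.0, -9.8]], [ 23.   5. -47.   6. -28.  69.] [ 0.467 -0.026  0.071]
[-1,[-0.032, -0.361, -0.057],[2.0, -0.0, -11.1]], [ 27.   6. -47.   7. -28.  66.] [0.472 0.005 0.071]
```

```bash
python3 -m pendant '[[-1,[0,0,0],[0,0,0]],[-1,[0,0,0],[0,0,0]],[-1,[0,0,0],[0,0,0]],[-1,[0,0,0],[0,0,0]],[-1,[0.001,0,-0.006],[0,0,0]],[-1,[0.003,0,-0.016],[0,0,0]],[-1,[0.006,0,-0.032],[0,0,0]],[-1,[0.009,0,-0.049],[0,0,0]],[-1,[0.009,0,-0.049],[0,0,0]]]'
```

```text
clock: 14.18
tool_pos: [0.4978, -0.3586, 0.0744]
orientation: [179.8, -10.3, -2.7]
force: [0.8, -0.8, -2.3]
opening: 0.0253
gripper_force: 30.0
```

```bash
python3 -m pendant '[[-1,[-0.006,-0.02,-0.001],[0.1,0,-0.5]],[-1,[-0.011,-0.046,-0.003],[0.2,0,-1.2]],[-1,[-0.018,-0.075,-0.004],[0.3,0,-1.9]],[-1,[-0.025,-0.108,-0.005],[0.5,0,-2.6]],[-1,[-0.032,-0.141,-0.007],[0.6,0,-3.4]],[-1,[-0.04,-0.174,-0.008],[0.7,0,-4.1]],[-1,[-0.047,-0.206,-0.009],[0.9,0,-5]],[-1,[-0.052,-0.228,-0.011],[1,0,-5.6]],[-1,[-0.053,-0.235,-0.011],[1,0,-5.8]],[-1,[-0.053,-0.235,-0.011],[1,0,-5.8]]]'
python3 - <<'E'
from path import *
grasp(J(-.09,0,.09),lean(8.5,10)*F)
E
```

```text
clock: 15.02
tool_pos: [0.453, -0.1188, 0.0721]
orientation: [180.0, -10.1, 3.2]
force: [0.4, 0.5, -2.3]
opening: 0.0256
gripper_force: 30.0
shift [0.0257, -0.1227, 0.0051] turn [0.95, -0.07, -5.18] rows>= 3.0
```

```bash
python3 -m pendant '[[-1,[0.005,-0.025,0.001],[0.2,0,-1]],[-1,[0.011,-0.053,0.001],[0.4,0,-2.3]],[-1,[0.017,-0.083,0.001],[0.6,0,-3.5]],[-1,[0.023,-0.108,0.001],[0.8,0,-4.6]],[-1,[0.0257,-0.122,0.001],[0.95,0,-5.2]],[-1,[0.0257,-0.1227,0.001],[0.95,0,-5.2]],[-1,[0.0257,-0.1227,0.001],[0.95,0,-5.2]],[-1,[0.0257,-0.1227,0.001],[0.95,0,-5.2]]]'
python3 - <<'E'
from path import *
t=viewer.snapshot("top");np.save("pics/top2.npy",t)
p=viewer.camera_params("wrist");im=viewer.snapshot("wrist");np.save("pics/w3.npy",im)
print("pins",proj("wrist",J(.01,.05,.034),p).round(1),proj("wrist",J(.01,-.05,.034),p).round(1),"foot",proj("wrist",J(.01,.05,.018),p).round(1))
pp,r,o=pose();c=pp-r.apply([0,0,ctrl.hold_point_z]);print("grasp in J",toJ(c).round(4),o["orientation"])
cv2.imwrite("pics/w3.png",np.hstack([cv2.resize(im[:,:,::-1],(400,300)),cv2.resize(t[130:250,190:350,::-1],(400,300),interpolation=cv2.INTER_CUBIC)]))
E
```

```text
clock: 15.68
tool_pos: [0.472, 0.003, 0.0749]
orientation: [180.0, -10.0, 8.3]
force: [-0.2, -0.7, -2.7]
opening: 0.026
gripper_force: 30.0
pins [180.2  87.3] [325.6  86.6] foot [185.8  92.5]
grasp in J [-0.0907 -0.0024  0.0935] [179.98717371  -9.99444587   8.26754609]
```

View pics/w3.png

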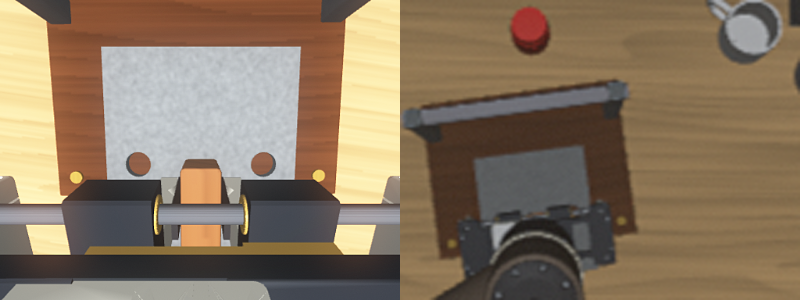

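```bash
cat > m.py <<'E'
from path import *
def cam_at(pos,rpy):
    p,r,o=pose();P=viewer.camera_params("wrist");E=np.array(P["extrinsics"])
    Tt=np.eye(4);Tt[:3,:3]=r.as_matrix();Tt[:3,3]=p;C=E@Tt
    W=np.eye(4);W[:3,:3]=R.from_euler("xyz",rpy,degrees=True).as_matrix();W[:3,3]=pos
    P=dict(P);P["extrinsics"]=C@np.linalg.inv(W);return P
E
python3 - <<'E'
from m import *
P1=cam_at([.5413,.0345,.1201],[-179.9,58.0,-167.6])
im=np.load("pics/w1.npy").astype(int)
print("check",proj("wrist",J(.01,.05,.034),P1),"exp 296.3,130.1")
for u0,u1 in((150,178),(284,314)):
    roi=im[95:135,u0:u1];sat=roi.max(2)-roi.min(2);m=((sat<40)&(roi.mean(2)>90)).astype(np.uint8)
    ys,xs=np.nonzero(m);print("pin bbox u",xs.min()+u0,xs.max()+u0,"v",ys.min()+95,ys.max()+95,"mean",xs.mean()+u0,ys.mean()+95,m.sum())
    mid=[xs.mean()+u0,ys.mean()+95];w=ray("wrist",mid,.026,P1);print("  axis mid in J",toJ(w).round(4),w.round(4))
P3=viewer.camera_params("wrist");im=np.load("pics/w3.npy").astype(int)
pp,r,o=pose();c=pp-r.apply([0,0,ctrl.hold_point_z])
sat=im.max(2)-im.min(2);g=(sat<25)&(im.mean(2)>120)
for n,u0,u1 in(("L",155,200),("R",316,360)):
    roi=im[185:236,u0:u1];m=((roi.max(2)-roi.min(2))>30).astype(np.uint8)
    k=max(cv2.findContours(m,0,1)[0],key=cv2.contourArea);(x,y),(a,b),_=cv2.fitEllipse(k);bb=cv2.boundingRect(k)
    w=ray("wrist",(x+u0,y+185),.063,P3);print("hole",n,x+u0,y+185,a,b,bb,"J",toJ(w).round(4),"rel grasp",(toJ(w)-toJ(c)).round(4))
row=g[100];print("plate row100",np.nonzero(row)[0][[0,-1]],"row 180",np.nonzero(g[180])[0][[0,-1]],"col250 top",np.nonzero(g[40:180,250])[0][0]+40)
E
```

```text
check [296.39432395 129.61282374] exp 296.3,130.1
pin bbox u 153 174 v 100 128 mean 163.49425287356323 113.93103448275862 522
  axis mid in J [ 0.0075 -0.0481  0.026 ] [ 0.5726 -0.0285  0.026 ]
pin bbox u 288 307 v 105 132 mean 297.7744680851064 118.38723404255319 470
  axis mid in J [0.0075 0.0508 0.026 ] [0.5579 0.0694 0.026 ]
hole L 178.5162525177002 208.80920791625977 25.832937240600586 29.395008087158203 (10, 10, 28, 29) J [-0.0697  0.0464  0.063 ] rel grasp [ 0.021   0.0488 -0.0305]
hole R 334.76804542541504 208.85479927062988 25.688987731933594 29.538591384887695 (5, 10, 28, 29) J [-0.0703 -0.0507  0.063 ] rel grasp [ 0.0204 -0.0483 -0.0305]
plate row100 [131 382] row 180 [135 378] col250 top 60
```

```bash
cat >> m.py <<'E'
def plate_pose(im,P,guess,roi):
    """template pose in world from wrist view: holes and front corners"""
    im=im.astype(int);g=((im.max(2)-im.min(2)<30)&(im.mean(2)>100)).astype(np.uint8)
    g[:roi[1]]=0;g[roi[3]:]=0;g[:,:roi[0]]=0;g[:,roi[2]:]=0
    hs=[]
    cs=cv2.findContours(g,cv2.RETR_CCOMP,1)[0]
    for k in cs:
        if 200<cv2.contourArea(k)<1200 and len(k)>10:
            (x,y),(a,b),_=cv2.fitEllipse(k)
            if .7<a/b<=1 : hs.append((x,y))
    hs=sorted(hs)
    k=max(cs,key=cv2.contourArea)[:,0]
    ys=range(roi[1]+35,roi[1]+90,3);l=[(np.nonzero(g[y])[0][0]-.5,y) for y in ys];r=[(np.nonzero(g[y])[0][-1]+.5,y) for y in ys]
    xs=range(230,290,4);t=[(x,np.nonzero(g[:,x])[0][0]-.5) for x in xs]
    L=np.polyfit(*np.array(l).T[::-1],1);Rr=np.polyfit(*np.array(r).T[::-1],1);t=np.polyfit(*np.array(t).T,1)
    cor=[]
    for A in(L,Rr):
        y=(t[0]*A[1]+t[1])/(1-t[0]*A[0]);cor.append((A[0]*y+A[1],y))
    img=np.array(hs+cor);obj=np.array([[-5,50,9],[-5,-50,9],[85,75,9],[85,-75,9]])/1e3
    def f(x): 
        Q=R.from_rotvec(x[3:])
        return np.concatenate([proj("wrist",Q.apply(o)+x[:3],P)-i for o,i in zip(obj,img)])
    s=least_squares(f,guess,x_scale=[.01]*3+[.1]*3)
    return img,s.x,s.fun
E
python3 - <<'E'
from m import *
P2=cam_at([.4908,-.3556,.1088],[-179.8,-9.8,-3.3])
i,x,f=plate_pose(np.load("pics/w2.npy"),P2,[.5166,-.3581,0,0,0,-.05],(165,80,350,225))
print(i.round(1).tolist(),x[:3].round(4),np.degrees(x[3:]).round(2),np.abs(f).max())
P3=viewer.camera_params("wrist")
i,x,f=plate_pose(np.load("pics/w3.npy"),P3,np.r_[J(-.065,0,.055),0,0,yaw],(100,50,400,226))
print(i.round(1).tolist(),x[:3].round(4),toJ(x[:3]).round(4),np.degrees(x[3:]).round(2),np.abs(f).max())
E
```

```text
[[203.6, 188.1], [311.8, 187.9], [172.4, 88.4], [342.6, 85.1]] [ 0.517  -0.3574 -0.0024] [-2.65 -1.33 -2.88] 0.09169978373111576
[[128.7, 59.5], [384.6, 59.5]] [0.562  0.0159 0.1139] [ 0.0037 -0.0026  0.1139] [0.07 5.2  8.35] 2.3138262577049318e-06
```

```bash
sed -i 's/,roi):/,roi,holes=None):/; s/    hs=sorted(hs)/    hs=holes or sorted(hs)/' m.py
python3 - <<'E'
from m import *
P3=viewer.camera_params("wrist")
i,x,f=plate_pose(np.load("pics/w3.npy"),P3,np.r_[J(-.065,0,.055),0,0,yaw],(100,50,400,226),[(178.5,208.8),(334.8,208.9)])
Q=R.from_rotvec(x[3:]);print(toJ(x[:3]).round(4),np.degrees(x[3:]).round(2),np.abs(f).max(),"plate x axis",Q.apply([1,0,0]).round(3))
for y in(.05,-.05):print(toJ(Q.apply([-.005,y,0])+x[:3]).round(4))
# 1-dof alternative: only pitch + position with z free
p,r,o=pose();c=p-r.apply([0,0,ctrl.hold_point_z]);print("grasp J",toJ(c).round(4))
E
```

```text
[-0.0654 -0.0022  0.0488] [ 0.17 -3.65  8.17] 0.12440904388842 plate x axis [0.988 0.142 0.064]
[-0.0701  0.0478  0.0484]
[-0.0707 -0.0522  0.0485]
grasp J [-0.0907 -0.0024  0.0935]
```

Run:
```python
from m import *
T=lean(8.5,10)*F
p,r,o=pose();c=p-r.apply([0,0,ctrl.hold_point_z]);
grasp(J(-.0123,.0005,.087),T);print([a.round(1).tolist() for a in ik(tcp(J(-.0123,.0005,.087),T),T,q0=o["joint_pos"])])
```

```text
shift [0.0761, -0.0033, 0.02] turn [0.05, 0.01, -0.23] rows>= 1.9
[[24.1, 12.9, -37.2, 5.3, -30.4, 70.0]]
```

```bash
python3 -m pendant '[[-1,[0.012,-0.001,0.003],[0,0,-0.2]],[-1,[0.028,-0.002,0.007],[0,0,-0.2]],[-1,[0.045,-0.003,0.012],[0,0,-0.2]],[-1,[0.06,-0.003,0.016],[0,0,-0.2]],[-1,[0.071,-0.0035,0.018],[0,0,-0.2]],[-1,[0.076,-0.0035,0.02],[0,0,-0.2]],[-1,[0.0765,-0.0035,0.02],[0,0,-0.2]],[-1,[0.0765,-0.0035,0.02],[0,0,-0.2]]]'
python3 - <<'E'
from m import *
p,r,o=pose();c=p-r.apply([0,0,ctrl.hold_point_z]);print("grasp J",toJ(c).round(4),o["orientation"].round(2))
P=viewer.camera_params("wrist");im=viewer.snapshot("wrist");np.save("pics/w4.npy",im)
print("pin tops",proj("wrist",J(.008,.05,.034),P).round(1),proj("wrist",J(.008,-.05,.034),P).round(1))
cv2.imwrite("pics/w4.png",cv2.resize(im[165:245,140:372,::-1],None,fx=3.4,fy=3.4,interpolation=cv2.INTER_CUBIC))
E
```

```text
clock: 16.45
tool_pos: [0.549, 0.0181, 0.0684]
orientation: [180.0, -10.0, 8.5]
force: [-0.6, -0.1, -2.5]
opening: 0.0257
gripper_force: 30.0
grasp J [-0.0121  0.0014  0.0869] [179.95  -9.97   8.51]
pin tops [187.3 204.3] [330.7 204. ]
```

View pics/w4.png

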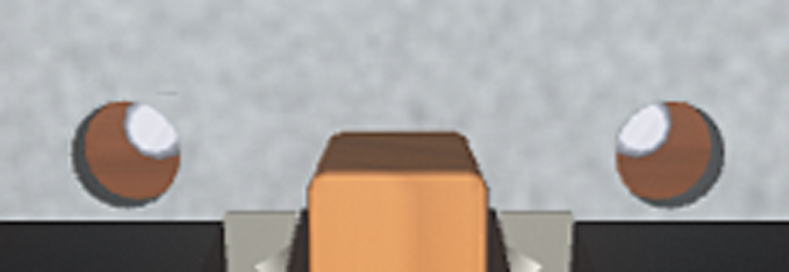

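The crop of the wrist view shows both pin tips through the holes. In crop pixels the holes are at (126,154) and (669,154), the pins at (152,130) and (645,130). Lateral position and yaw agree, so only the x offset needs working out.

Run:
```python
from m import *
P=viewer.camera_params("wrist");print(P["fx"],P["cx"],P["cy"])
p,r,o=pose();c=toJ(p-r.apply([0,0,ctrl.hold_point_z]))
f=lambda u,v:(140+(u+.5)/3.4-.5,165+(v+.5)/3.4-.5)
for z in(.032,.034,.036):
    a,b=[toJ(ray("wrist",f(*k),z,P)) for k in((152,130),(645,130))];print("pin z",z,(a+b)[:2]/2,np.linalg.norm(a-b))
for z in(.05,.055,.06,.065):
    a,b=[toJ(ray("wrist",f(*k),z,P)) for k in((126,154),(669.5,154))];print("hole z",z,(a+b)[:2]/2,np.linalg.norm(a-b))
print(c)
```

```text
294.4854218725815 256.76497032720704 192.3221391729812
pin z 0.032 [0.00825574 0.00156379] 0.10207358527300595
pin z 0.034 [0.00855861 0.00156786] 0.10107822418438038
pin z 0.036 [0.00886149 0.00157193] 0.10008286309575481
hole z 0.05 [0.00638742 0.00174396] 0.10293804623551489
hole z 0.055 [0.00726739 0.00175031] 0.10018714260511702
hole z 0.06 [0.00814735 0.00175665] 0.09743623897471909
hole z 0.065 [0.00902732 0.001763  ] 0.0946853353443212
[-0.01242731  0.00146298  0.08701911]
```

```bash
python3 -m pendant '[[-1,[0.0013,0,0.0002],[0,0,0]],[-1,[0.0013,0,0.0002],[0,0,0]],[-1,[0.0005,0,0.005],[0,0,0]],[-1,[-0.0003,0,0.009],[0,0,0]],[-1,[-0.001,0,0.013],[0,0,0]],[-1,[-0.0017,0,0.017],[0,0,0]],[-1,[-0.0024,0,0.021],[0,0,0]],[-1,[-0.0024,0,0.021],[0,0,0]]]'
```

```text
clock: 17.17
tool_pos: [0.5502, 0.0185, 0.0465]
orientation: [179.9, -9.9, 8.6]
force: [-0.1, 0.2, -2.6]
opening: 0.0258
gripper_force: 30.0
```

```bash
python3 -m pendant '[[-1,[-0.0004,0,0.002],[0,0,0]],[-1,[-0.0007,0,0.004],[0,0,0]],[-1,[-0.001,0,0.006],[0,0,0]],[-1,[-0.001,0,0.006],[0,0,0]]]'; python3 -m pendant '[[-1,[-0.0002,0,0.001],[0,0,0]],[-1,[-0.0003,0,0.0018],[0,0,0]],[-1,[-0.0003,0,0.0018],[0,0,0]]]'
```

```text
clock: 17.5
tool_pos: [0.5508, 0.0187, 0.0413]
orientation: [180.0, -10.0, 8.6]
force: [0.5, -0.9, -2.3]
opening: 0.0257
gripper_force: 30.0
clock: 17.75
tool_pos: [0.551, 0.0188, 0.0398]
orientation: [180.0, -10.0, 8.6]
force: [-1.2, 0.2, -2.6]
opening: 0.0259
gripper_force: 30.0
```

```bash
python3 -m pendant '[[-1,[-0.0001,0,0.0008],[0,0,0]],[-1,[-0.0003,0,0.0015],[0,0,0]],[-1,[-0.0003,0,0.0015],[0,0,0]]]'; python3 -m pendant '[[-0.6,[0,0,0],[0,0,0]],[-0.3,[0,0,0],[0,0,0]],[0,[0,0,0],[0,0,0]],[0,[0,0,0],[0,0,0]],[0,[0,0,0],[0,0,0]],[0.3,[0,0,0],[0,0,0]],[0.3,[0,0,0],[0,0,0]]]'
python3 - <<'E'
from m import *
P=viewer.camera_params("wrist");im=viewer.snapshot("wrist");np.save("pics/w5.npy",im)
cv2.imwrite("pics/w5.png",cv2.resize(im[165:245,140:372,::-1],None,fx=3.4,fy=3.4,interpolation=cv2.INTER_CUBIC))
E
```

```text
clock: 18.0
tool_pos: [0.5511, 0.0189, 0.0384]
orientation: [180.0, -10.1, 8.6]
force: [-0.6, 0.3, -2.5]
opening: 0.0258
gripper_force: 30.0
clock: 18.58
tool_pos: [0.551, 0.0188, 0.0384]
orientation: [180.0, -10.0, 8.6]
force: [-0.7, -0.1, 0.5]
opening: 0.0522
gripper_force: 0.0
```

View pics/w5.png

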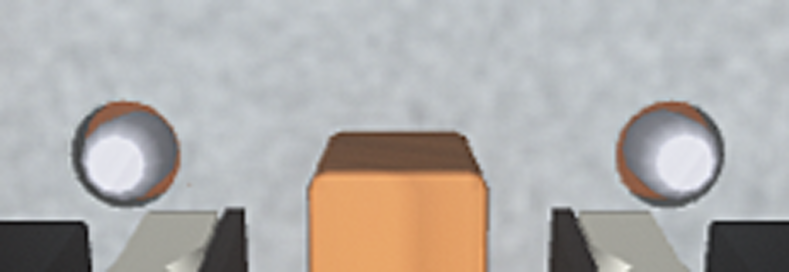

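Both pins stand up through the holes at (113,163) and (686,163) in the crop, so the template is seated. I retract and check everything.

```bash
python3 -m pendant '[[1,[0,0,0],[0,0,0]],[1,[0,0,0],[0,0,0]],[1,[0,0,-0.01],[0,0,0]],[1,[0,0,-0.03],[0,0,0]],[1,[-0.005,0,-0.055],[0,0,0]],[1,[-0.02,0,-0.085],[0,0,0]],[1,[-0.035,0,-0.115],[0,0,0]],[1,[-0.05,0,-0.14],[0,0,0]],[1,[-0.05,0,-0.14],[0,0,0]],[1,[-0.05,0,-0.14],[0,0,0]]]'
python3 - <<'E'
from m import *
s=viewer.snapshot("scene")
cv2.imwrite("pics/s6.png",cv2.resize(s[120:310,60:440,::-1],(760,380),interpolation=cv2.INTER_CUBIC))
print(pose()[2]["qvel"].round(2),pose()[2]["force"].round(2))
E
```

```text
clock: 19.47
tool_pos: [0.4783, 0.0082, 0.1693]
orientation: [-180.0, -10.3, 8.6]
force: [0.8, -0.7, -0.9]
opening: 0.0872
gripper_force: 0.0
[-0.2   2.49 -0.24 -0.01  0.18  0.03] [ 1.27 -0.41 -0.02]
```

View pics/s6.png

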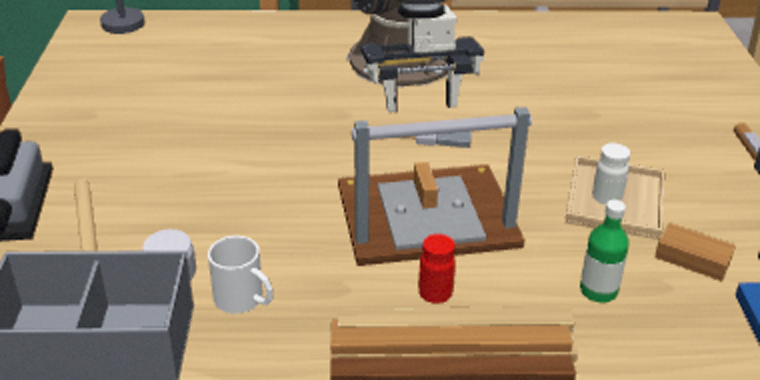

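The jar stands in the tray at (612,175), the template lies flat with the pins through at (401,209) and (458,203), and the bystanders are untouched. I let the arm settle and hand in.

```bash
python3 -m pendant '[[1,[0,0,0],[0,0,0]],[1,[0,0,0],[0,0,0]],[1,[0,0,0],[0,0,0]],[1,[0,0,0],[0,0,0]]]'; python3 -c "
from plant import workorder;print(workorder.close_job())"
```

```text
clock: 19.85
tool_pos: [0.4781, 0.0078, 0.1665]
orientation: [179.9, -9.9, 8.6]
force: [-0.3, 1.0, -0.5]
opening: 0.0877
gripper_force: 0.0
the job is handed in; nothing more can be done
None
```

I handed the job in at 19.9 s; the hand-in gave no verdict, but the last pictures show the jar upright and released in the tray, the template seated flat over both pins with its handle away from the rail, and the bystanders where they were.

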